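Press a dowel with one turn of the hand press

TASK

Lay the aluminium plate on the bed of the hand press with its dowel under the punch and slide it gently home, tight against both the fence and the end stop. Then take the flywheel by its red handle and wind it once round, its top going away from the robot first, until you feel it come up softly against the yellow stop dog, so that the dowel is pressed in and the punch is back up. Leave the plate in place and the wheel resting there, let go, and do not disturb the other things on the bench.

Things in the scene. Friction and masses are not known exactly. Their poses are not given: they have to be found in the camera images.
- plate_mid (a point): centre (half-way up) of the loose aluminium plate, 45 mm wide (its x), 150 mm long (its y), 12 mm thick, about 0.22 kg, lying flat on a 4 mm sheet of cardboard, long side roughly along the world's y. Its +y end is the nose. A steel dowel, 10 mm across, stands 13 to 16 mm out of its top on the centre line, 50 mm from the plate's centre and 25 mm from the nose
- plate_nose (a point): middle of the lower edge of the plate's nose end face; axes as the plate's
- nest (a point): point on the press where plate_nose lies when the plate is home, on the bed's top face, 65 mm above the table; axes of the press: z up, y along the flywheel's shaft from the bed towards the flywheel, x level, away from the column (roughly the world's axes). The plate slides in along +y from the open -y side, level on the bed, under the raised punch
- fence: low steel fence, 10 mm high, along the column side of the bed (its face 22.5 mm to the -x side of nest, from 6 to 68 mm on the -y side of it): the plate's -x long side goes flat against it. Origin is the press's foot under the ram axis
- endstop: low steel end stop, 10 mm high and 40 mm wide, across the +y end of the bed: the plate's nose goes flat against its face, which is at nest. Origin as the fence's
- hub (a point): point on the flywheel's axis, in the plane of its outer face, 235 mm above the table; axes as the press. The flywheel is a grey disc, 190 mm across, 3 kg, its axis along y, with the handle on its +y side
- flywheel (a joint): flywheel angle: 0 with the handle straight above the hub (ram fully up), growing as the top goes to the press's +x (away from the robot), 3.14 with the ram fully down, 6.28 with the ram up again after one turn. Starts 0.23 to 0.5 past 0. Turns stiffly (2 N at the handle), with up to about 15 N more from about 1.5 to 3.1 rad while the dowel goes in
- handle: red handle, a sleeve 22 mm across and 86 mm long, free to spin on its spindle, parallel to the flywheel's axis; origin at its middle, 70 mm from that axis and 55 mm out (+y) from hub. Pinch it from above, fingers closing along the press's x; the gripper keeps its attitude while the sleeve turns in it.. Its load is up and down at the sides of the circle, so grip firmly (35 N or more)
- dog: yellow rocking stop dog on the head behind the top of the flywheel; origin at its pivot, 50 mm above the shaft. At the end of the turn the lug on the flywheel's back tips it over, lightly, over the last 0.25 rad, and is then held firmly. The lug is clamped in a slot, so this comes anywhere from 6.08 to 6.49 rad and must be felt: 5 to 10 N at the handle is enough, over 30 N strains the dog
- pin (a joint): how far the dowel has been pushed in (m): 0 to 0.003 at the start, 0.010 when home with 6 mm left proud
- flange: bystander: round steel flange with holes, 104 mm across, 22 mm high
- hammer: bystander: hammer lying down
- tape: bystander: yellow tape measure, 62 mm high
- square: bystander: steel square lying flat, 300 mm
- pin_tray: bystander: blue tray of spare dowels, 90 by 120 mm, 22 mm high
- block_a: bystander: wooden block, 90 by 140 by 40 mm
- calliper: bystander: calliper lying flat, 220 mm
- bed_end (a point): outer end of the support arm, 28 mm wide (narrower than the plate, so fingers can straddle it), level with the bed's top and 161 mm to the -y side of nest; bed and arm make one level track from here to the end stop, the bed (100 mm wide) being its last 85 mm
- punch (a point): centre of the punch's flat lower face, 16 mm across, 25 mm to the -y side of nest; 43 mm above the bed at the very top, at least 41 mm at the start. The head around it, 88 mm wide along y, has its underside 105 mm above the bed; a gripper holding the plate 90 mm or more from its ram axis clears the head
- dog_tip (a point): tip of the stop dog, 36 mm from its pivot; it leans 11 mm to the press's -x side of the shaft until the lug tips it 11 mm to the +x side at the end of the turn
There are look-alikes about, which are no part of the job. Of the things shaped like the part that bears plate_mid, the aluminium one is meant.

How it is judged:
By the outcome, as a careful person would: the job done as asked, in the order asked, and still so for the second after the job is handed in, with the robot touching nothing.
It also fails if it takes over 72 s, if anything falls off the work surface, if the arm or the gripper's body presses on something with over 40 N, if the wrist force passes 120 N, or if a joint passes its speed limit or range.

ROBOT

A 6-joint arm with a two-finger parallel gripper is mounted at the origin on the work surface. World frame = base frame: x ahead of the robot, y to its left, z up, the work surface at z = 0. Lengths are in m, angles in rad, forces in N, time in s.
With the tool pointing down it reaches from about 0.35 to 0.775 m from the base axis. Payload 5.5 kg.
Tool frame: the origin (TCP) lies where the fingers leave the gripper's body, on its centre line; the fingertips stand 73 mm ahead of it and the grasp point (between the pads) lies 54 mm ahead of it; z points along the fingers, y is the direction in which the jaws open and shut (so a half turn about z gives the same grasp; the last joint's range is limited). The gripper opens to 85 mm and grips with 20 to 120 N. Pads are 22 mm wide; open, the fingers measure 114 mm over their backs; the gripper's body (76 mm by 85 mm) begins 54 mm behind the grasp point. The pads swing forward as they close: fully open they stand 13 mm farther back than shut.
Start: joints at [-1.244, 0.313, 0.046, 1.304, 0, 1.431], TCP at [0.259, -0.514, 0.304] pointing down, gripper open.
Joint ranges: [-2.76, 2.76], [-0.86, 1.69], [-1.03, 1.26], [-2.2, 2.34], [-1.47, 1.5], [-3.14, 3.14]. Speed limits (rad/s): [2.57, 2.57, 3.14, 3.14, 3.14, 3.14].

INTERFACE

Orientations are given as a unit quaternion [w, x, y, z].
In Python, from workcell import env, read_camera, job, cut_out gives the robot as it stands.
- The arm moves only by the tool servo_tool, never from a script. Its argument "deltas" is a list of rows, each an object of numbers: "dx", "dy", "dz": the shift along the world's x, y, z in mm; "rx", "ry", "rz": the turn, a rotation vector about the world's x, y, z in rad; "fingers": the closure, from -1 (fully open) to 1 (shut). A call has 1 to 8 rows; each row shifts and turns the commanded pose from where the row before left it; what a row does not reach is not made up. A row lasts 1/10 s, in which the tool goes at most 50 mm and 8.59 degrees, less where a joint would pass 70% of its speed; a pose out of reach is approached as far as the arm can. A call is refused whole if a number of a shift passes 50 or a number of a turn 0.15, either way. A call with a gripper value outside its range is refused whole. The fingers move at their own pace and stop on an object; "newtons" is the grip in N (left out, the last holds). Time passes only in rows, so rows that do not move let the fingers close. It gives the time, the measured TCP pose, the force and the opening at its end, in the units of the state.
- env.get_state(): the state, without advancing time (a new reading comes with each control period).
- read_camera(name): name is "side" or "top" or "wrist"; returns a dict with "img" (400x640x3 uint8, red, green, blue), "intrinsics" (3x3 intrinsics, pixels), "extrinsics" (4x4, takes a point from camera to world coordinates); the wrist camera has in their place "hand_eye" (4x4, takes a point from camera to tool coordinates, whose origin is the TCP and whose axes are the flange's). Camera axes: x right, y down, z forward; pixel columns grow to the right and rows downward; lengths in m; the calibration is good to about 2 mm. A picture is of the moment at which its call begins: read the wrist's pose just before it. There is no depth.
- job.hand_in(): hands the job in, once; it reports no verdict.
Trained networks look in the newest picture that a camera, given by its name, has taken for a name from the list of things; names that differ only in an ending like _2 or _b are one class to them, and where a whole thing is asked for, a point or a joint stands for the part that bears it (a point fixed in the world has none). Each returns a list of dicts, best first, with "confidence" (0 to 1); they miss things now and then, are a little off and sometimes report something else, mostly with a low value. They report only what shows in the picture. A call takes as long as a camera call. They do not tell look-alikes from the thing itself.
- cut_out(target, camera): "region" (400x640 bool, what is visible of it) and "extent" ([left, top, right, bottom] in pixels, round what is visible of it).
The state is a dict: "clock": time; "joint_pos": joint angles; "qvel": joint speeds; "tau": joint torques, N m; "tcp_pos": TCP position; "orientation": TCP orientation; "wrist_force": force on the tool from outside, world axes, zero at the start; "ft_torque": the same for the moment, N m; "finger_gap": finger opening in m.
Only numpy, scipy, OpenCV 4.12 (cv2) and the standard library are available. Lean on these libraries where they do the work, as an engineer would, in place of code of your own. Each camera call takes 0.05 s, during which the arm holds its last target. There are 200 camera calls.

## Working session

There is one attempt and no reset: what is moved stays moved. The work goes in short steps, Python scripts to look and compute and a tool call to move; the robot and the scene stay as the last step left them, time stands still between calls to the robot, and variables do not carry over. Pictures are saved under pics/ and viewed, about 8 in all and at most 12, crops included, and the job is handed in when it is done.

Besides the shell and the picture viewer there is one more tool, called after ">>>" in YAML: its name, and indented under it one key for each argument. servo_tool: Moves the arm, as the interface text tells. Its arguments: {"type":"object","properties":{"deltas":{"type":"array"},"newtons":{"type":"number"}},"required":["deltas"]}

```bash
ls; mkdir -p pics; python3 - <<'E'
from workcell import env, read_camera, cut_out
import cv2, numpy as np
print(env.get_state())
for c in ["side","top"]:
    r=read_camera(c); cv2.imwrite(f"pics/{c}0.png",r["img"][:,:,::-1])
    print(c,r["intrinsics"],r["extrinsics"])
    for t in ["plate_mid","flywheel","handle","dog","fence","endstop"]:
        for d in cut_out(t,c)[:3]:
            ys,xs=np.nonzero(d["region"]); print(t,round(d["confidence"],2),d["extent"],xs.mean(),ys.mean(),len(xs))
E
```

```text
pics
{'clock': 0.0, 'joint_pos': array([-1.24359157e+00,  3.13997861e-01,  4.49588838e-02,  1.30360339e+00,
       -1.63727042e-05,  1.43115635e+00]), 'qvel': array([-0.00080015, -0.0003833 ,  0.00013232,  0.0002246 ,  0.0022528 ,
       -0.00041381]), 'tau': array([-8.00325670e-04, -4.80630684e+01,  2.98528951e+01,  1.94742030e-02,
       -1.46228958e-04, -5.04622349e-06]), 'tcp_pos': array([ 0.25863165, -0.51311415,  0.30300198]), 'orientation': array([-9.18198192e-04,  9.72880055e-01,  2.31308335e-01, -9.45866463e-05]), 'wrist_force': array([-0.05586868, -0.21739355, -0.47590098]), 'ft_torque': array([-0.01837484, -0.05265216, -0.05570629]), 'finger_gap': 0.08566028563983215}
side [[393.21758136   0.         321.57166064]
 [  0.         393.21758136 202.90111003]
 [  0.           0.           1.        ]] [[-0.1967011  -0.6085577   0.76874326 -0.45359195]
 [-0.98045288  0.12573665 -0.15133551  0.24338147]
 [-0.00456281 -0.78348441 -0.62139469  0.96751433]
 [ 0.          0.          0.          1.        ]]
plate_mid 0.81 [402.0, 221.0, 452.7, 233.8] 427.8695652173913 225.995169082
[... 693 characters left out ...]
 0.01881423 -0.99736053  0.0701284   0.43707942]
 [-0.99922925 -0.02117365 -0.03305427  0.0632326 ]
 [ 0.0344519  -0.06945245 -0.99699018  1.23827656]
 [ 0.          0.          0.          1.        ]]
plate_mid 0.84 [410.8, 192.9, 456.8, 216.6] 431.51960784313724 205.43790849673204 612
plate_mid 0.76 [402.0, 276.6, 450.6, 308.0] 425.5725308641975 290.95061728395063 648
flywheel 0.6 [253.5, 150.5, 312.7, 224.4] 290.3857024106401 182.44638403990024 1203
handle 0.85 [254.9, 164.1, 290.7, 180.5] 272.02013422818794 172.2986577181208 298
dog 0.66 [255.2, 149.7, 311.3, 223.3] 290.9263531499556 182.3158828748891 1127
endstop 0.64 [409.5, 190.8, 459.0, 217.6] 431.2755681818182 205.3380681818182 704
```

```bash
python3 - <<'E'
import cv2,numpy as np
a=cv2.imread("pics/side0.png")[120:330,130:530];b=cv2.imread("pics/top0.png")[110:330,200:500]
a=cv2.resize(a,(571,300),interpolation=cv2.INTER_CUBIC); b=cv2.resize(b,(409,300),interpolation=cv2.INTER_CUBIC)
t=cv2.imread("pics/top0.png")[110:330,220:490]
cv2.imwrite("pics/top1.png",cv2.resize(t,None,fx=2.7,fy=2.7,interpolation=cv2.INTER_CUBIC))
t=cv2.imread("pics/side0.png")[110:320,160:490]
cv2.imwrite("pics/side1.png",cv2.resize(t,None,fx=2.4,fy=2.4,interpolation=cv2.INTER_CUBIC))
E
```

```text
(no output)
```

View pics/top1.png

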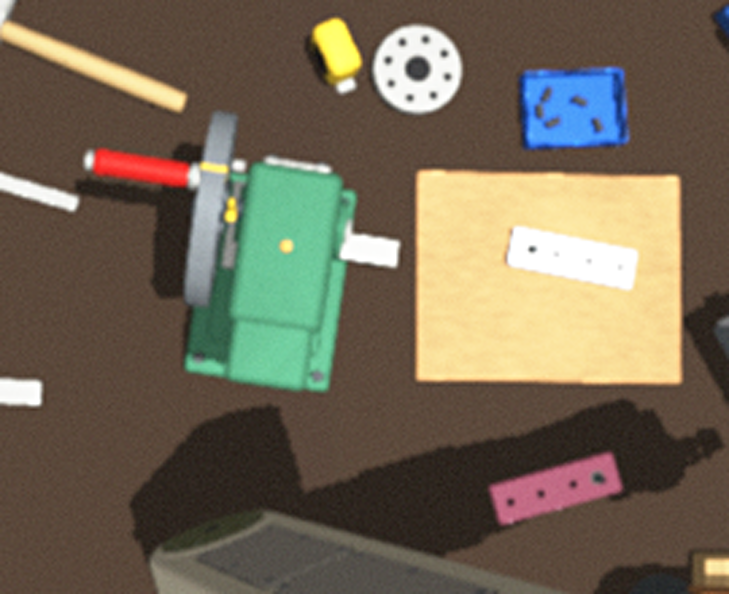

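View pics/side1.png

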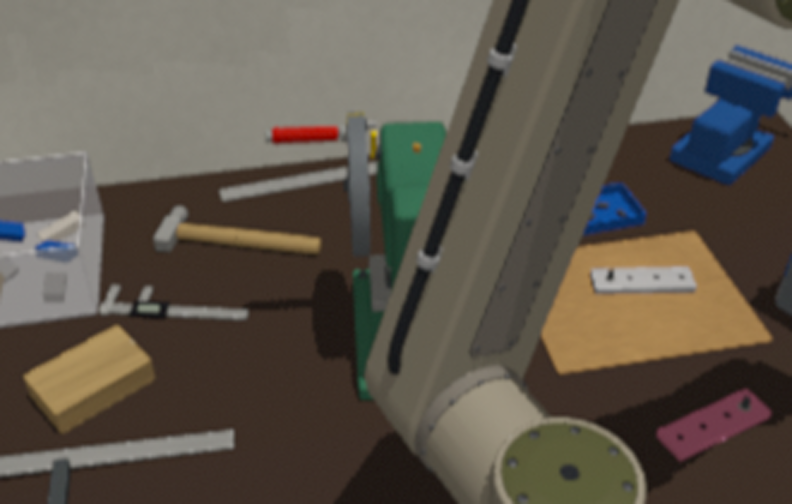

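The top view shows the aluminium plate on cardboard at about (431,205) in the full image with the dowel at its left (+y) end. The pink plate is the look-alike. In the crop, the press has its arm end at (400,253) and the red handle runs from (90,158) to (195,172).

```bash
cat > h.py <<'E'
from workcell import env, read_camera, cut_out
import cv2, numpy as np
from scipy.spatial.transform import Rotation as R
def Rq(q): return R.from_quat([q[1],q[2],q[3],q[0]])
def snap(c):
    s=env.get_state(); r=read_camera(c)
    if c=="wrist":
        T=np.eye(4);T[:3,:3]=Rq(s["orientation"]).as_matrix();T[:3,3]=s["tcp_pos"]; E=T@r["hand_eye"]
    else: E=r["extrinsics"]
    return r["img"],r["intrinsics"],E
def bp(uv,z,K,E):
    uv=np.atleast_2d(uv).astype(float)
    d=(np.c_[uv,np.ones(len(uv))]@np.linalg.inv(K).T)@E[:3,:3].T
    return E[:3,3]+d*((z-E[2,3])/d[:,2:])
def pr(P,K,E):
    p=(np.atleast_2d(P)-E[:3,3])@E[:3,:3]@K.T
    return p[:,:2]/p[:,2:]
def rect(mask,z,K,E):
    m=max(cv2.findContours(mask.astype(np.uint8),cv2.RETR_EXTERNAL,cv2.CHAIN_APPROX_NONE)[0],key=cv2.contourArea)
    P=bp(m[:,0,:],z,K,E)[:,:2]
    return cv2.minAreaRect((P*1000).astype(np.float32))
E
python3 - <<'E'
from h import *
img,K,E=snap("top")
hsv=cv2.cvtColor(img,cv2.COLOR_RGB2HSV)
white=(hsv[...,1]<45)&(hsv[...,2]>150)
sub=np.zeros_like(white)
sub[190:220,405:460]=1; print("plate",rect(white&sub,.016,K,E))
sub[:]=0; sub[190:212,344:372]=1; print("arm",rect(white&sub,.065,K,E))
red=(hsv[...,1]>180)&((hsv[...,0]<8)|(hsv[...,0]>172)); sub[:]=0; sub[160:185,250:295]=1
for th in (.23,.5): print("handle",rect(red&sub,.235+.07*np.cos(th)+0.008,K,E))
# flywheel ring points
for uv in [(220+245/2.7,110+237/2.7),]: pass
c=np.array([[287,246],[400,240],[398,267],[222,113],[205,305],[532,249]])/2.7+[220,110]
print(bp(c,.065,K,E).round(4)); print(bp(c[3:5],.235,K,E).round(4)); print(bp(c[5:],.03,K,E).round(4))
E
```

```text
plate ((517.6640625, -340.7664794921875), (154.46298217773438, 49.72744369506836), 79.95922088623047)
arm ((524.642333984375, -92.53494262695312), (65.95621490478516, 44.56418228149414), 78.28363037109375)
handle ((571.51953125, 148.9460906982422), (82.47858428955078, 24.14963722229004), 81.78871154785156)
handle ((572.494873046875, 149.56790161132812), (83.07693481445312, 24.324796676635742), 81.78865814208984)
[[ 0.5199  0.0025  0.065 ]
 [ 0.5295 -0.1267  0.065 ]
 [ 0.4986 -0.1247  0.065 ]
 [ 0.6711  0.0797  0.065 ]
 [ 0.4511  0.0941  0.065 ]
 [ 0.5224 -0.279   0.065 ]]
[[0.6372 0.0774 0.235 ]
 [0.4491 0.0897 0.235 ]]
[[ 0.525  -0.2892  0.03  ]]
```

>>> servo_tool:
  deltas:
    - {"dx": 31,"dy": 16,"dz": -6,"rz": 0.116}
    - {"dx": 31,"dy": 16,"dz": -6,"rz": 0.116}
    - {"dx": 31,"dy": 16,"dz": -6,"rz": 0.116}
    - {"dx": 31,"dy": 16,"dz": -6,"rz": 0.116}
    - {"dx": 31,"dy": 16,"dz": -6,"rz": 0.116}
    - {"dx": 31,"dy": 16,"dz": -6,"rz": 0.116}
    - {"dx": 31,"dy": 16,"dz": -6,"rz": 0.116}
    - {"dx": 31,"dy": 16,"dz": -6,"rz": 0.116}

```text
invalid input at $.deltas[0]: expected keys dx, dy, dz, rx, ry, rz, fingers
```

>>> servo_tool:
  deltas:
    - {}
    - {}

```text
invalid input at $.deltas[0]: expected keys dx, dy, dz, rx, ry, rz, fingers
```

```bash
python3 - <<'E'
from h import *
img,K,E=snap("wrist"); cv2.imwrite("pics/w1.png",img[:,:,::-1])
s=env.get_state(); print(s["tcp_pos"],Rq(s["orientation"]).as_matrix().round(3)[:,1],s["joint_pos"].round(2),E.round(3),K)
for d in cut_out("plate_mid","wrist")[:2]:
    print(d["confidence"],d["extent"],rect(d["region"],.016,K,E))
E
```

```text
[ 0.25878963 -0.51352244  0.30394201] [ 0.45  -0.893  0.   ] [-1.24  0.31  0.05  1.3   0.    1.43] [[ 0.45  -0.861 -0.238  0.318]
 [-0.893 -0.434 -0.119 -0.484]
 [-0.001  0.266 -0.964  0.373]
 [ 0.     0.     0.     1.   ]] [[280.2614683    0.         319.07682131]
 [  0.         280.2614683  199.70873142]
 [  0.           0.           1.        ]]
0.58 [114.1, 85.6, 241.3, 148.1] ((244.23382568359375, -326.14324951171875), (46.25679397583008, 149.9648895263672), 15.602408409118652)
```

View pics/w1.png

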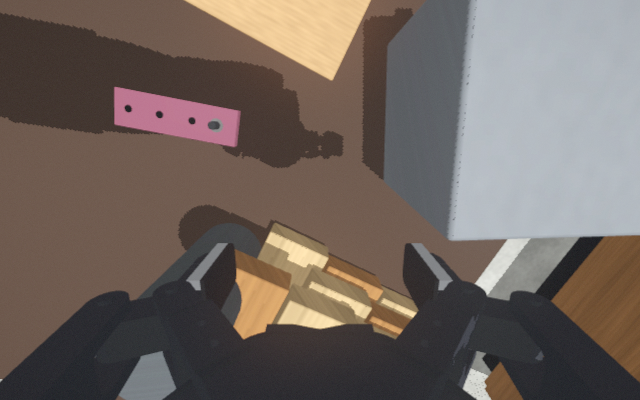

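The wrist view shows the pink look-alike plate, at (177,116), and a large grey box at upper right, with a foot edge near (387,45)–(385,180). Next I'll locate the box before moving. The move itself was refused because every key has to be given.

```bash
python3 - <<'E'
from h import *
img,K,E=snap("wrist")
print(bp([(387,45),(385,180)],0,K,E).round(3))
for z in (.1,.15,.2,.25): print(z,bp([(470,0),(450,240),(640,235)],z,K,E).round(3).tolist())
i=cv2.imread("pics/top0.png")[60:400,380:640]; cv2.imwrite("pics/top2.png",cv2.resize(i,None,fx=1.7,fy=1.7))
E
```

```text
[[ 0.434 -0.516  0.   ]
 [ 0.29  -0.597  0.   ]]
0.1 [[0.464, -0.552, 0.1], [0.273, -0.66, 0.1], [0.367, -0.834, 0.1]]
0.15 [[0.437, -0.54, 0.15], [0.281, -0.628, 0.15], [0.358, -0.77, 0.15]]
0.2 [[0.41, -0.527, 0.2], [0.289, -0.595, 0.2], [0.349, -0.706, 0.2]]
0.25 [[0.383, -0.515, 0.25], [0.297, -0.563, 0.25], [0.34, -0.642, 0.25]]
```

View pics/top2.png

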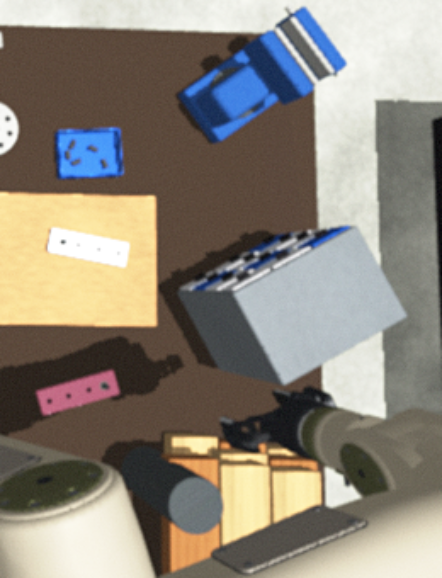

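The box is about 0.2 m tall and lies at y < -0.5, so it clears the grasp spot. I'll go +y first and keep my height.

>>> servo_tool:
  deltas:
    - {"dx": 10,"dy": 30,"dz": 0,"rx": 0,"ry": 0,"rz": 0.116,"fingers": -1}
    - {"dx": 30,"dy": 30,"dz": 0,"rx": 0,"ry": 0,"rz": 0.116,"fingers": -1}
    - {"dx": 35,"dy": 20,"dz": 0,"rx": 0,"ry": 0,"rz": 0.116,"fingers": -1}
    - {"dx": 35,"dy": 15,"dz": 0,"rx": 0,"ry": 0,"rz": 0.116,"fingers": -1}
    - {"dx": 35,"dy": 15,"dz": -10,"rx": 0,"ry": 0,"rz": 0.116,"fingers": -1}
    - {"dx": 35,"dy": 10,"dz": -20,"rx": 0,"ry": 0,"rz": 0.116,"fingers": -1}
    - {"dx": 35,"dy": 6,"dz": -20,"rx": 0,"ry": 0,"rz": 0.116,"fingers": -1}
    - {"dx": 35,"dy": 0,"dz": -20,"rx": 0,"ry": 0,"rz": 0.116,"fingers": -1}

```text
clock: 1.7
tcp_pos: [0.5103, -0.3864, 0.2336]
orientation: [0.0, 0.765, 0.644, 0.0]
wrist_force: [-0.4, -0.8, -0.9]
finger_gap: 0.0856
```

>>> servo_tool:
  deltas:
    - {"dx": 0,"dy": 0,"dz": 0,"rx": 0,"ry": 0,"rz": 0,"fingers": -1}
    - {"dx": 0,"dy": 0,"dz": 0,"rx": 0,"ry": 0,"rz": 0,"fingers": -0.3}

```text
clock: 1.9
tcp_pos: [0.509, -0.3869, 0.2327]
orientation: [-0.001, 0.766, 0.642, -0.0]
wrist_force: [0.0, -0.4, 0.2]
finger_gap: 0.0731
```

```bash
python3 - <<'E'
from h import *
img,K,E=snap("wrist"); cv2.imwrite("pics/w2.png",img[:,:,::-1])
s=env.get_state(); print(s["clock"],s["tcp_pos"],Rq(s["orientation"]).as_matrix().round(3)[:,1],s["joint_pos"].round(2),s["finger_gap"])
hsv=cv2.cvtColor(img,cv2.COLOR_RGB2HSV)
for d in cut_out("plate_mid","wrist")[:2]:
    print(d["confidence"],d["extent"],rect(d["region"],.016,K,E))
E
```

```text
1.95 [ 0.50848409 -0.38737763  0.233841  ] [ 0.984 -0.176 -0.001] [-0.78  0.46  0.1   1.21 -0.    0.97] 0.0664671548743333
0.78 [296.5, 61.4, 346.4, 213.8] ((516.7186279296875, -339.12933349609375), (149.59657287597656, 46.11058044433594), 79.85962677001953)
0.75 [0.0, 92.9, 128.0, 240.2] ((252.499267578125, -320.4218444824219), (54.60363006591797, 147.82064819335938), 16.02422523498535)
```

View pics/w2.png

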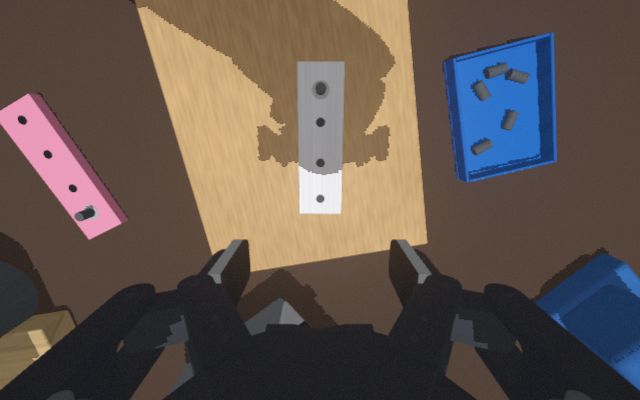

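The plate is centred at (0.5167,-0.339), 149.6×46 mm as expected, yaw -10.1°, with the dowel at pixel (320,89) at the +y end. The gripper is lined up 48 mm behind its centre. Descending.

>>> servo_tool:
  deltas:
    - {"dx": 0,"dy": 0,"dz": -30,"rx": 0,"ry": 0,"rz": 0,"fingers": -0.3}
    - {"dx": 0,"dy": 0,"dz": -30,"rx": 0,"ry": 0,"rz": 0,"fingers": -0.3}
    - {"dx": 0,"dy": 0,"dz": -30,"rx": 0,"ry": 0,"rz": 0,"fingers": -0.3}
    - {"dx": 0,"dy": 0,"dz": -30,"rx": 0,"ry": 0,"rz": 0,"fingers": -0.3}
    - {"dx": 0,"dy": 0,"dz": -22,"rx": 0,"ry": 0,"rz": 0,"fingers": -0.3}
    - {"dx": 0,"dy": 0,"dz": -10,"rx": 0,"ry": 0,"rz": 0,"fingers": -0.3}
    - {"dx": 0,"dy": 0,"dz": -2,"rx": 0,"ry": 0,"rz": 0,"fingers": -0.3}
    - {"dx": 0,"dy": 0,"dz": 0,"rx": 0,"ry": 0,"rz": 0,"fingers": -0.3}

```text
clock: 2.8
tcp_pos: [0.5088, -0.3883, 0.0813]
orientation: [0.001, 0.767, 0.642, 0.0]
wrist_force: [0.7, -0.7, 0.1]
finger_gap: 0.0553
```

>>> servo_tool:
  deltas:
    - {"dx": 0,"dy": 0,"dz": -2,"rx": 0,"ry": 0,"rz": 0,"fingers": -0.3}
    - {"dx": 0,"dy": 0,"dz": -2,"rx": 0,"ry": 0,"rz": 0,"fingers": -0.3}
    - {"dx": 0,"dy": 0,"dz": 0,"rx": 0,"ry": 0,"rz": 0,"fingers": -0.3}

```text
clock: 3.1
tcp_pos: [0.509, -0.3877, 0.0765]
orientation: [0.0, 0.766, 0.642, 0.0]
wrist_force: [0.5, -0.3, 0.6]
finger_gap: 0.0551
```

>>> servo_tool:
  deltas:
    - {"dx": 0,"dy": 0,"dz": -2,"rx": 0,"ry": 0,"rz": 0,"fingers": -0.3}
    - {"dx": 0,"dy": 0,"dz": -1,"rx": 0,"ry": 0,"rz": 0,"fingers": -0.3}
    - {"dx": 0,"dy": 0,"dz": 0,"rx": 0,"ry": 0,"rz": 0,"fingers": -0.3}

```text
clock: 3.4
tcp_pos: [0.5087, -0.3874, 0.0727]
orientation: [-0.0, 0.766, 0.642, 0.0]
wrist_force: [0.0, 0.4, -0.7]
finger_gap: 0.0558
```

>>> servo_tool:
  deltas:
    - {"dx": 0,"dy": 0,"dz": 0,"rx": 0,"ry": 0,"rz": 0,"fingers": 1}
    - {"dx": 0,"dy": 0,"dz": 0,"rx": 0,"ry": 0,"rz": 0,"fingers": 1}
    - {"dx": 0,"dy": 0,"dz": 0,"rx": 0,"ry": 0,"rz": 0,"fingers": 1}
    - {"dx": 0,"dy": 0,"dz": 0,"rx": 0,"ry": 0,"rz": 0,"fingers": 1}
    - {"dx": 0,"dy": 0,"dz": 0,"rx": 0,"ry": 0,"rz": 0,"fingers": 1}
  newtons: 90

```text
clock: 3.9
tcp_pos: [0.5093, -0.3881, 0.075]
orientation: [0.001, 0.766, 0.642, -0.0]
wrist_force: [-1.1, 1.1, 11.5]
finger_gap: 0.0426
```

>>> servo_tool:
  deltas:
    - {"dx": 0,"dy": 0,"dz": 5,"rx": 0,"ry": 0,"rz": 0,"fingers": 1}
    - {"dx": 0,"dy": 0,"dz": 15,"rx": 0,"ry": 0,"rz": 0,"fingers": 1}
    - {"dx": 0,"dy": 0,"dz": 25,"rx": 0,"ry": 0,"rz": 0,"fingers": 1}
    - {"dx": 0,"dy": 5,"dz": 25,"rx": 0,"ry": 0,"rz": 0,"fingers": 1}
    - {"dx": 0,"dy": 15,"dz": 25,"rx": 0,"ry": 0,"rz": 0.01,"fingers": 1}
    - {"dx": 0,"dy": 25,"dz": 15,"rx": 0,"ry": 0,"rz": 0.01,"fingers": 1}
    - {"dx": 0,"dy": 10,"dz": 5,"rx": 0,"ry": 0,"rz": 0.01,"fingers": 1}
    - {"dx": 0,"dy": 0,"dz": 0,"rx": 0,"ry": 0,"rz": 0,"fingers": 1}

```text
clock: 4.7
tcp_pos: [0.5089, -0.3313, 0.1883]
orientation: [0.0, 0.756, 0.654, -0.0]
wrist_force: [-0.4, 0.6, -1.8]
finger_gap: 0.0425
```

>>> servo_tool:
  deltas:
    - {"dx": 0,"dy": 0,"dz": 0,"rx": 0,"ry": 0,"rz": 0,"fingers": 1}

```text
clock: 4.8
tcp_pos: [0.5086, -0.3326, 0.187]
orientation: [-0.0, 0.757, 0.654, -0.0]
wrist_force: [-0.3, 0.1, -3.0]
finger_gap: 0.0426
```

```bash
python3 - <<'E'
from h import *
img,K,E=snap("wrist"); cv2.imwrite("pics/w3.png",img[:,:,::-1]); np.savez("w3.npz",img=img,K=K,E=E)
s=env.get_state(); print(s["clock"],s["tcp_pos"],Rq(s["orientation"]).as_matrix().round(3)[:,1],s["joint_pos"].round(2),s["finger_gap"],s["ft_torque"],s["wrist_force"])
E
```

```text
4.85 [ 0.50843835 -0.33284711  0.18668298] [ 0.989 -0.146 -0.001] [-0.71  0.43 -0.07  1.07 -0.    1.01] 0.042851373899041555 [-0.0891746   0.04555587 -0.03167231] [ 0.1173074   0.74128031 -2.08021075]
```

View pics/w3.png

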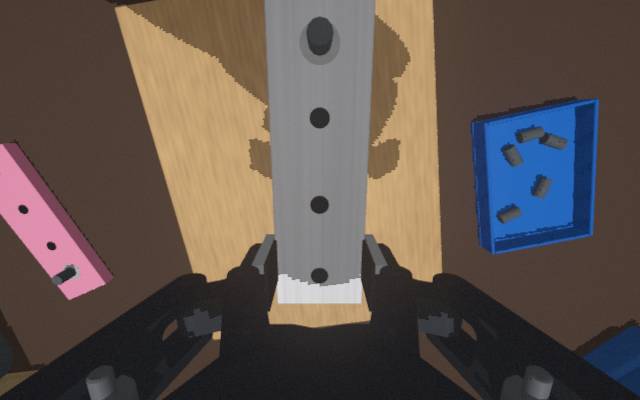

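The plate is held square in the pads with the dowel toward +y and no visible droop. The press isn't in view yet, so I'm moving closer and higher.

>>> servo_tool:
  deltas:
    - {"dx": 0,"dy": 10,"dz": 10,"rx": 0,"ry": 0,"rz": 0,"fingers": 1}
    - {"dx": 0,"dy": 15,"dz": 15,"rx": 0,"ry": 0,"rz": 0,"fingers": 1}
    - {"dx": 0,"dy": 15,"dz": 15,"rx": 0,"ry": 0,"rz": 0,"fingers": 1}
    - {"dx": 0,"dy": 10,"dz": 10,"rx": 0,"ry": 0,"rz": 0,"fingers": 1}
    - {"dx": 0,"dy": 0,"dz": 0,"rx": 0,"ry": 0,"rz": 0,"fingers": 1}
    - {"dx": 0,"dy": 0,"dz": 0,"rx": 0,"ry": 0,"rz": 0,"fingers": 1}

```text
clock: 5.45
tcp_pos: [0.5092, -0.2822, 0.2388]
orientation: [0.001, 0.756, 0.654, 0.0]
wrist_force: [0.1, -1.0, -3.2]
finger_gap: 0.0426
```

```bash
python3 - <<'E'
from h import *
img,K,E=snap("wrist"); np.savez("w4.npz",img=img,K=K,E=E)
s=env.get_state(); print(s["clock"],s["tcp_pos"],Rq(s["orientation"]).as_matrix().round(3)[:,1],s["ft_torque"],s["wrist_force"])
cv2.imwrite("pics/w4.png",cv2.resize(img[:200,140:500,::-1],None,fx=2.2,fy=2.2,interpolation=cv2.INTER_CUBIC))
E
```

```text
5.5 [ 0.50887711 -0.28243147  0.23803174] [ 0.989 -0.145  0.001] [-0.1735306   0.00198467 -0.00261653] [ 0.34722359  0.19855126 -3.00884892]
```

View pics/w4.png

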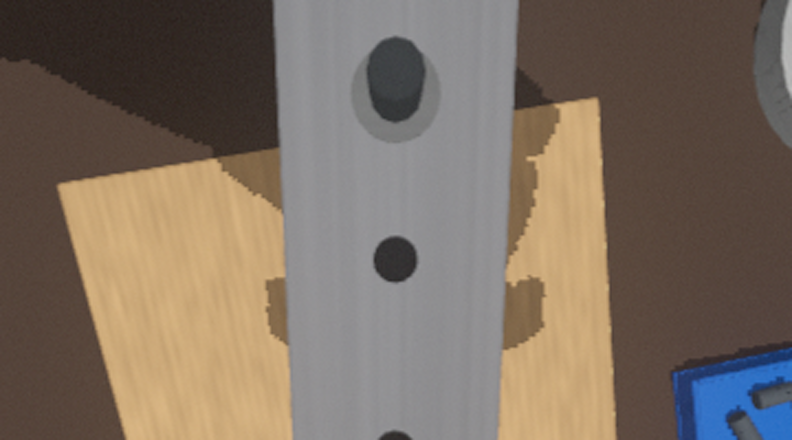

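The wrist camera looks backwards towards the fingers, so the plate hides the press. I'll shift to +x and tilt forward for one look at the bed.

>>> servo_tool:
  deltas:
    - {"dx": 15,"dy": 0,"dz": 5,"rx": 0.09,"ry": 0,"rz": 0,"fingers": 1}
    - {"dx": 22,"dy": 0,"dz": 10,"rx": 0.09,"ry": 0,"rz": 0,"fingers": 1}
    - {"dx": 22,"dy": 0,"dz": 10,"rx": 0.09,"ry": 0,"rz": 0,"fingers": 1}
    - {"dx": 22,"dy": 0,"dz": 10,"rx": 0.09,"ry": 0,"rz": 0,"fingers": 1}
    - {"dx": 15,"dy": 0,"dz": 5,"rx": 0.09,"ry": 0,"rz": 0,"fingers": 1}
    - {"dx": 4,"dy": 0,"dz": 0,"rx": 0.05,"ry": 0,"rz": 0,"fingers": 1}
    - {"dx": 0,"dy": 0,"dz": 0,"rx": 0,"ry": 0,"rz": 0,"fingers": 1}
    - {"dx": 0,"dy": 0,"dz": 0,"rx": 0,"ry": 0,"rz": 0,"fingers": 1}

```text
clock: 6.3
tcp_pos: [0.6086, -0.2833, 0.2763]
orientation: [-0.187, 0.734, 0.633, 0.161]
wrist_force: [0.3, 0.2, -2.4]
finger_gap: 0.0426
```

```bash
python3 - <<'E'
from h import *
img,K,E=snap("wrist"); np.savez("w5.npz",img=img,K=K,E=E)
s=env.get_state(); print(s["clock"],s["tcp_pos"],E.round(3))
t,Kt,Et=snap("top"); np.savez("t5.npz",img=t,K=Kt,E=Et)
cv2.imwrite("pics/w5.png",cv2.resize(img[:300,:400,::-1],None,fx=2,fy=2,interpolation=cv2.INTER_CUBIC))
cv2.imwrite("pics/t5.png",cv2.resize(t[140:270,260:420,::-1],None,fx=4.5,fy=4.5,interpolation=cv2.INTER_CUBIC))
E
```

```text
6.35 [ 0.60849961 -0.28282328  0.27718424] [[ 0.989 -0.141 -0.041  0.617]
 [-0.128 -0.964  0.232 -0.259]
 [-0.073 -0.224 -0.972  0.368]
 [ 0.     0.     0.     1.   ]]
```

View pics/w5.png

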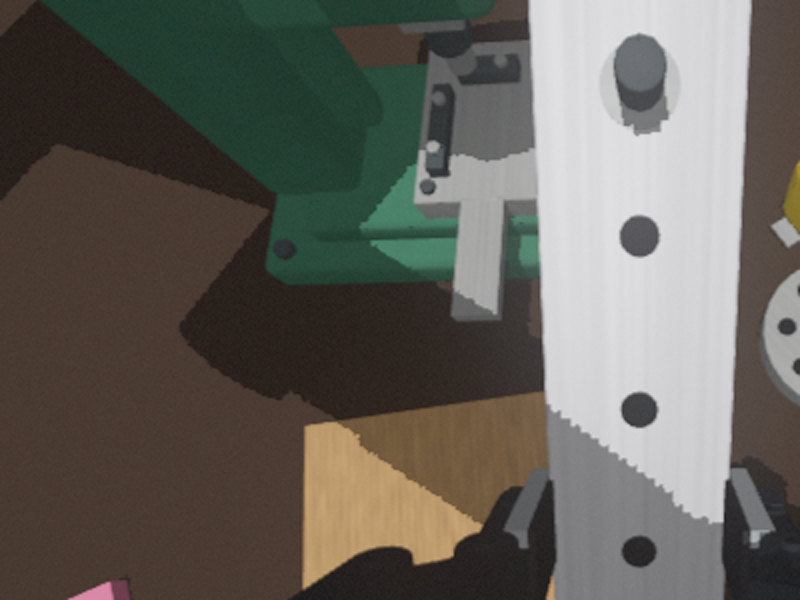

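```bash
python3 - <<'E'
from h import *
d=np.load("w5.npz");K,E,img=d["K"],d["E"],d["img"]
n={"bedFL":(415,203),"bedBL":(430,55),"armL0":(459,204),"armL1":(452,316),"armR0":(503,202),"armR1":(500,318),"fence_f0":(447,172),"fence_f1":(455,90),"stop_L":(460,82),"stop_R":(520,82)}
for k,v in n.items(): print(k,bp(np.array(v)/2,.065,K,E)[0].round(4))
c=img[0:170,190:300,::-1]; cv2.imwrite("pics/w5b.png",cv2.resize(c,None,fx=4.7,fy=3.5*1.0,interpolation=cv2.INTER_CUBIC))
E
```

```text
bedFL [ 0.482  -0.0409  0.065 ]
bedBL [0.4964 0.069  0.065 ]
armL0 [ 0.51   -0.0465  0.065 ]
armL1 [ 0.5016 -0.1201  0.065 ]
armR0 [ 0.5376 -0.05    0.065 ]
armR1 [ 0.5303 -0.1259  0.065 ]
fence_f0 [ 0.5035 -0.0224  0.065 ]
fence_f1 [0.5119 0.0379 0.065 ]
stop_L [0.5156 0.0435 0.065 ]
stop_R [0.5553 0.0357 0.065 ]
```

View pics/w5b.png

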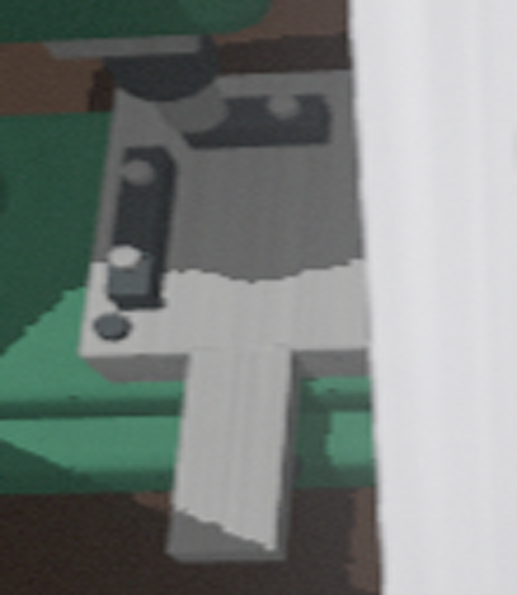

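```bash
python3 - <<'E'
from h import *
from scipy.optimize import least_squares
d=np.load("w5.npz");K,E,img=d["K"],d["E"],d["img"]
def z(u,v): return (190+u/4.7,v/3.5)
L={ "bedL":[(82,355),(118,95)],"armL":[(188,352),(168,550)],"armR":[(290,350),(276,545)],"bedF":[(82,355),(185,352)],"fence":[(160,303),(175,165)],"stop":[(195,147),(328,143)],"armEnd":[(168,551),(276,549)]}
for k,v in L.items():
    p=bp([z(*a) for a in v],.065,K,E); dd=p[1]-p[0]; print(k,p.round(4)[:,:2].tolist(),np.degrees(np.arctan2(dd[1],dd[0])).round(1),np.linalg.norm(dd).round(4))
cons=[("armL",0,-.014),("armR",0,.014),("bedF",1,-.085),("fence",0,-.0225),("stop",1,0),("armEnd",1,-.161),("bedL",0,-.05)]
def f(q):
    o=[]
    for k,ax,val in cons:
        p=bp([z(*a) for a in L[k]],.065,K,E)[:,:2]-q[:2]
        c,s=np.cos(q[2]),np.sin(q[2])
        l=p@np.array([[c,-s],[s,c]])
        o+=list((l[:,ax]-val)*1000)
    return o
r=least_squares(f,[.537,.034,-.13],loss="soft_l1"); print(r.x[:2],np.degrees(r.x[2]),np.round(f(r.x),1))
# top camera: edges of arm etc.
E
```

```text
bedL [[0.482, -0.0407], [0.4966, 0.0696]] 82.5 0.1113
armL [[0.5107, -0.0446], [0.5014, -0.119]] -97.1 0.0749
armR [[0.538, -0.0486], [0.529, -0.1215]] -97.0 0.0735
bedF [[0.482, -0.0407], [0.5099, -0.0445]] -7.6 0.0282
fence [[0.5042, -0.0234], [0.5114, 0.0347]] 82.9 0.0585
stop [[0.5175, 0.0416], [0.555, 0.0359]] -8.5 0.0379
armEnd [[0.5014, -0.1193], [0.5289, -0.123]] -7.5 0.0278
[0.53593064 0.03838306] -7.485704647269173 [-0.2  0.3 -0.6 -0.  -0.5 -0.5 -1.  -1.3  0.7  0.1  0.1  0.1  6.8  6.9]
```

View pics/t5.png

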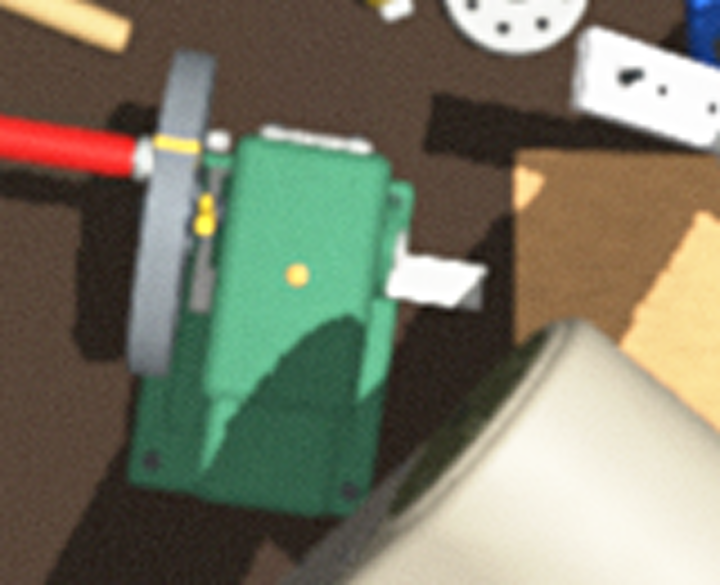

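The fit is consistent to about 1 mm: nest at (0.5360, 0.0384), press yaw -7.5°. For staging I'll set the plate's nose about 78 mm short of the nest and 5 mm off the fence.

>>> servo_tool:
  deltas:
    - {"dx": -16,"dy": 0,"dz": -5,"rx": -0.09,"ry": 0,"rz": 0,"fingers": 1}
    - {"dx": -20,"dy": 5,"dz": -10,"rx": -0.09,"ry": 0,"rz": 0,"fingers": 1}
    - {"dx": -20,"dy": 10,"dz": -15,"rx": -0.09,"ry": 0,"rz": 0,"fingers": 1}
    - {"dx": -20,"dy": 20,"dz": -15,"rx": -0.09,"ry": 0,"rz": 0,"fingers": 1}
    - {"dx": -14,"dy": 25,"dz": -15,"rx": -0.09,"ry": 0,"rz": 0,"fingers": 1}
    - {"dx": -4,"dy": 25,"dz": -15,"rx": -0.05,"ry": 0,"rz": 0,"fingers": 1}
    - {"dx": 0,"dy": 25,"dz": -20,"rx": 0,"ry": 0,"rz": 0.015,"fingers": 1}
    - {"dx": 0,"dy": 10,"dz": -15,"rx": 0,"ry": 0,"rz": 0,"fingers": 1}

```text
clock: 7.2
tcp_pos: [0.513, -0.1591, 0.1683]
orientation: [0.0, 0.751, 0.66, 0.0]
wrist_force: [-0.6, -1.1, -2.7]
finger_gap: 0.0425
```

>>> servo_tool:
  deltas:
    - {"dx": 0,"dy": 0,"dz": 0,"rx": 0,"ry": 0,"rz": 0,"fingers": 1}
    - {"dx": 0,"dy": 0,"dz": 0,"rx": 0,"ry": 0,"rz": 0,"fingers": 1}

```text
clock: 7.4
tcp_pos: [0.5146, -0.1623, 0.1689]
orientation: [0.001, 0.752, 0.66, 0.0]
wrist_force: [-0.8, -0.3, -2.3]
finger_gap: 0.0426
```

```bash
cat >> h.py <<'E'
N=np.array([.5360,.0384]);yaw=-7.486
c,s_=np.cos(np.radians(yaw)),np.sin(np.radians(yaw)); PX=np.array([c,s_]);PY=np.array([-s_,c])
def st():
    s=env.get_state(); d=s["tcp_pos"][:2]-N; M=Rq(s["orientation"]).as_matrix()
    f=s["wrist_force"]
    print("t %.2f"%s["clock"],"tcp",s["tcp_pos"].round(4),"press xy mm",(1000*d@PX).round(1),(1000*d@PY).round(1),"F press",(f[:2]@PX).round(1),(f[:2]@PY).round(1),f[2].round(1),"T",s["ft_torque"].round(2),"yaw",np.degrees(np.arctan2(M[1,1],M[0,1])).round(2),"z",M[:,2].round(4),"gap",round(s["finger_gap"],4))
E
python3 -c "
from h import *
st()"
```

```text
t 7.40 tcp [ 0.5146 -0.1623  0.1689] press xy mm 4.9 -201.8 F press -0.8 -0.4 -2.3 T [-0.21 -0.03 -0.04] yaw -7.47 z [ 1.1e-03 -9.0e-04 -1.0e+00] gap 0.0426
```

>>> servo_tool:
  deltas:
    - {"dx": 0,"dy": 0,"dz": -10,"rx": 0,"ry": 0,"rz": 0,"fingers": 1}
    - {"dx": 0,"dy": 0,"dz": -10,"rx": 0,"ry": 0,"rz": 0,"fingers": 1}
    - {"dx": 0,"dy": 0,"dz": -6,"rx": 0,"ry": 0,"rz": 0,"fingers": 1}
    - {"dx": 0,"dy": 0,"dz": -2,"rx": 0,"ry": 0,"rz": 0,"fingers": 1}
    - {"dx": 0,"dy": 0,"dz": -1,"rx": 0,"ry": 0,"rz": 0,"fingers": 1}
    - {"dx": 0,"dy": 0,"dz": 0,"rx": 0,"ry": 0,"rz": 0,"fingers": 1}

```text
clock: 8.0
tcp_pos: [0.5148, -0.1627, 0.1388]
orientation: [-0.0, 0.752, 0.659, -0.0]
wrist_force: [-0.4, -0.7, -2.2]
finger_gap: 0.0426
```

>>> servo_tool:
  deltas:
    - {"dx": 0,"dy": 0,"dz": -1,"rx": 0,"ry": 0,"rz": 0,"fingers": 1}
    - {"dx": 0,"dy": 0,"dz": -1,"rx": 0,"ry": 0,"rz": 0,"fingers": 1}
    - {"dx": 0,"dy": 0,"dz": 0,"rx": 0,"ry": 0,"rz": 0,"fingers": 1}

```text
clock: 8.3
tcp_pos: [0.5148, -0.1625, 0.137]
orientation: [0.0, 0.752, 0.659, 0.0]
wrist_force: [0.9, -0.1, -2.0]
finger_gap: 0.0426
```

>>> servo_tool:
  deltas:
    - {"dx": 0,"dy": 0,"dz": -1,"rx": 0,"ry": 0,"rz": 0,"fingers": 1}
    - {"dx": 0,"dy": 0,"dz": 0,"rx": 0,"ry": 0,"rz": 0,"fingers": 1}

```text
clock: 8.5
tcp_pos: [0.5149, -0.1625, 0.1361]
orientation: [0.0, 0.752, 0.659, 0.0]
wrist_force: [-0.2, -0.9, -0.9]
finger_gap: 0.0428
```

>>> servo_tool:
  deltas:
    - {"dx": 0,"dy": 0,"dz": -1,"rx": 0,"ry": 0,"rz": 0,"fingers": 1}
    - {"dx": 0,"dy": 0,"dz": 0,"rx": 0,"ry": 0,"rz": 0,"fingers": 1}

```text
clock: 8.7
tcp_pos: [0.5149, -0.1626, 0.1356]
orientation: [0.0, 0.752, 0.659, 0.0]
wrist_force: [-1.7, -0.0, 4.4]
finger_gap: 0.0425
```

```bash
python3 -c "
from h import *
st()"
```

```text
t 8.70 tcp [ 0.5149 -0.1626  0.1356] press xy mm 5.3 -202.0 F press -1.6 -0.3 4.4 T [0.18 0.44 0.12] yaw -7.5 z [ 7.e-04 -3.e-04 -1.e+00] gap 0.0425
```

>>> servo_tool:
  deltas:
    - {"dx": 0,"dy": 0,"dz": 0.4,"rx": 0,"ry": 0,"rz": 0,"fingers": 1}
    - {"dx": 0.7,"dy": 5,"dz": 0,"rx": 0,"ry": 0,"rz": 0,"fingers": 1}
    - {"dx": 1.3,"dy": 9.9,"dz": 0,"rx": 0,"ry": 0,"rz": 0,"fingers": 1}
    - {"dx": 1.3,"dy": 9.9,"dz": 0,"rx": 0,"ry": 0,"rz": 0,"fingers": 1}
    - {"dx": 1.3,"dy": 9.9,"dz": 0,"rx": 0,"ry": 0,"rz": 0,"fingers": 1}
    - {"dx": 0,"dy": 0,"dz": 0,"rx": 0,"ry": 0,"rz": 0,"fingers": 1}

```text
clock: 9.3
tcp_pos: [0.5202, -0.1262, 0.136]
orientation: [0.001, 0.751, 0.66, 0.001]
wrist_force: [0.3, 0.8, 6.5]
finger_gap: 0.0426
```

```bash
python3 -c "
from h import *
st()"
```

```text
t 9.30 tcp [ 0.5202 -0.1262  0.136 ] press xy mm 5.8 -165.3 F press 0.2 0.8 6.5 T [ 0.    0.05 -0.06] yaw -7.41 z [ 2.e-03  3.e-04 -1.e+00] gap 0.0426
```

>>> servo_tool:
  deltas:
    - {"dx": 0.7,"dy": 5,"dz": 0.3,"rx": 0,"ry": 0,"rz": 0,"fingers": 1}
    - {"dx": 1.3,"dy": 9.9,"dz": 0,"rx": 0,"ry": 0,"rz": 0,"fingers": 1}
    - {"dx": 1.3,"dy": 9.9,"dz": 0,"rx": 0,"ry": 0,"rz": 0,"fingers": 1}
    - {"dx": 0.5,"dy": 3,"dz": 0,"rx": 0,"ry": 0,"rz": 0,"fingers": 1}
    - {"dx": 0,"dy": 0,"dz": 0,"rx": 0,"ry": 0,"rz": 0,"fingers": 1}

```text
clock: 9.8
tcp_pos: [0.5236, -0.0987, 0.136]
orientation: [0.0, 0.751, 0.66, 0.0]
wrist_force: [-1.2, -2.6, 6.5]
finger_gap: 0.0421
```

```bash
python3 -c "
from h import *
st()"
```

```text
t 9.80 tcp [ 0.5236 -0.0987  0.136 ] press xy mm 5.6 -137.5 F press -0.9 -2.7 6.5 T [-0.33 -0.04 -0.07] yaw -7.44 z [ 1.e-03  3.e-04 -1.e+00] gap 0.0421
```

>>> servo_tool:
  deltas:
    - {"dx": -1.5,"dy": 0.2,"dz": 0,"rx": 0,"ry": 0,"rz": 0,"fingers": 1}
    - {"dx": -1.5,"dy": 0.2,"dz": 0,"rx": 0,"ry": 0,"rz": 0,"fingers": 1}
    - {"dx": -1,"dy": 0.1,"dz": 0,"rx": 0,"ry": 0,"rz": 0,"fingers": 1}
    - {"dx": 0,"dy": 0,"dz": 0,"rx": 0,"ry": 0,"rz": 0,"fingers": 1}

```text
clock: 10.2
tcp_pos: [0.5197, -0.0989, 0.136]
orientation: [0.0, 0.752, 0.659, 0.001]
wrist_force: [3.1, 1.4, 5.6]
finger_gap: 0.0428
```

```bash
python3 -c "
from h import *
st()"
```

```text
t 10.20 tcp [ 0.5197 -0.0989  0.136 ] press xy mm 1.7 -138.3 F press 2.9 1.8 5.6 T [ 0.29 -0.71 -0.05] yaw -7.48 z [ 0.0017  0.001  -1.    ] gap 0.0428
```

>>> servo_tool:
  deltas:
    - {"dx": -0.7,"dy": 0.1,"dz": 0,"rx": 0,"ry": 0,"rz": 0,"fingers": 1}
    - {"dx": -0.5,"dy": 0.1,"dz": 0,"rx": 0,"ry": 0,"rz": 0,"fingers": 1}
    - {"dx": 0,"dy": 0,"dz": 0,"rx": 0,"ry": 0,"rz": 0,"fingers": 1}

```text
clock: 10.5
tcp_pos: [0.5185, -0.099, 0.136]
orientation: [0.0, 0.752, 0.659, 0.001]
wrist_force: [2.8, 0.6, 5.6]
finger_gap: 0.0424
```

```bash
python3 -c "
from h import *
st()"
```

```text
t 10.50 tcp [ 0.5185 -0.099   0.136 ] press xy mm 0.5 -138.6 F press 2.7 1.0 5.6 T [ 0.06 -0.72 -0.05] yaw -7.5 z [ 1.6e-03  5.0e-04 -1.0e+00] gap 0.0424
```

>>> servo_tool:
  deltas:
    - {"dx": -0.7,"dy": 0.1,"dz": 0,"rx": 0,"ry": 0,"rz": 0,"fingers": 1}
    - {"dx": -0.3,"dy": 0,"dz": 0,"rx": 0,"ry": 0,"rz": 0,"fingers": 1}
    - {"dx": 0,"dy": 0,"dz": 0,"rx": 0,"ry": 0,"rz": 0,"fingers": 1}

```text
clock: 10.8
tcp_pos: [0.5179, -0.099, 0.136]
orientation: [0.001, 0.752, 0.659, 0.001]
wrist_force: [4.9, 0.4, 4.7]
finger_gap: 0.0427
```

```bash
python3 -c "
from h import *
st()"
```

```text
t 10.80 tcp [ 0.5179 -0.099   0.136 ] press xy mm -0.1 -138.6 F press 4.8 1.1 4.7 T [ 0.18 -0.9  -0.28] yaw -7.51 z [ 2.3e-03  5.0e-04 -1.0e+00] gap 0.0427
```

>>> servo_tool:
  deltas:
    - {"dx": -0.7,"dy": 0.1,"dz": 0,"rx": 0,"ry": 0,"rz": 0,"fingers": 1}
    - {"dx": -0.3,"dy": 0,"dz": 0,"rx": 0,"ry": 0,"rz": 0,"fingers": 1}
    - {"dx": 0,"dy": 0,"dz": 0,"rx": 0,"ry": 0,"rz": 0,"fingers": 1}

```text
clock: 11.1
tcp_pos: [0.5176, -0.0991, 0.136]
orientation: [0.001, 0.752, 0.659, 0.002]
wrist_force: [7.3, 0.2, 2.4]
finger_gap: 0.0425
```

```bash
python3 -c "
from h import *
st()"
```

```text
t 11.10 tcp [ 0.5176 -0.0991  0.136 ] press xy mm -0.4 -138.7 F press 7.2 1.2 2.4 T [ 0.14 -1.44 -0.44] yaw -7.54 z [ 3.8e-03  4.0e-04 -1.0e+00] gap 0.0425
```

>>> servo_tool:
  deltas:
    - {"dx": 0.6,"dy": 0,"dz": 0,"rx": 0,"ry": 0,"rz": 0.003,"fingers": 1}
    - {"dx": 0.4,"dy": 3,"dz": 0,"rx": 0,"ry": 0,"rz": 0,"fingers": 1}
    - {"dx": 0.4,"dy": 3,"dz": 0,"rx": 0,"ry": 0,"rz": 0,"fingers": 1}
    - {"dx": 0.4,"dy": 3,"dz": 0,"rx": 0,"ry": 0,"rz": 0,"fingers": 1}
    - {"dx": 0.2,"dy": 1.5,"dz": 0,"rx": 0,"ry": 0,"rz": 0,"fingers": 1}
    - {"dx": 0,"dy": 0,"dz": 0,"rx": 0,"ry": 0,"rz": 0,"fingers": 1}

```text
clock: 11.7
tcp_pos: [0.519, -0.0901, 0.136]
orientation: [0.002, 0.751, 0.66, -0.0]
wrist_force: [4.5, -6.7, 2.2]
finger_gap: 0.0426
```

```bash
python3 -c "
from h import *
st()"
```

```text
t 11.70 tcp [ 0.519  -0.0901  0.136 ] press xy mm -0.1 -129.6 F press 5.3 -6.1 2.2 T [-1.08 -0.88 -0.39] yaw -7.43 z [ 0.0022 -0.0035 -1.    ] gap 0.0426
```

>>> servo_tool:
  deltas:
    - {"dx": 0.1,"dy": 1,"dz": 0,"rx": 0,"ry": 0,"rz": 0,"fingers": 1}
    - {"dx": 0.1,"dy": 0.5,"dz": 0,"rx": 0,"ry": 0,"rz": 0,"fingers": 1}
    - {"dx": 0,"dy": 0,"dz": 0,"rx": 0,"ry": 0,"rz": 0,"fingers": 1}

```text
clock: 12.0
tcp_pos: [0.5192, -0.0888, 0.136]
orientation: [0.002, 0.752, 0.66, -0.0]
wrist_force: [4.9, -6.9, 2.3]
finger_gap: 0.0423
```

```bash
python3 -c "
from h import *
st()"
```

```text
t 12.00 tcp [ 0.5192 -0.0888  0.136 ] press xy mm -0.1 -128.3 F press 5.8 -6.2 2.3 T [-1.26 -0.86 -0.36] yaw -7.44 z [ 0.0021 -0.0038 -1.    ] gap 0.0423
```

>>> servo_tool:
  deltas:
    - {"dx": 0.3,"dy": 0.8,"dz": 0,"rx": 0,"ry": 0,"rz": 0,"fingers": 1}
    - {"dx": 0.2,"dy": 0.7,"dz": 0,"rx": 0,"ry": 0,"rz": 0,"fingers": 1}
    - {"dx": 0,"dy": 0,"dz": 0,"rx": 0,"ry": 0,"rz": 0,"fingers": 1}

```text
clock: 12.3
tcp_pos: [0.5195, -0.0872, 0.136]
orientation: [0.002, 0.752, 0.66, -0.001]
wrist_force: [4.3, -6.1, 3.3]
finger_gap: 0.0426
```

```bash
python3 -c "
from h import *
st()"
```

```text
t 12.30 tcp [ 0.5195 -0.0872  0.136 ] press xy mm -0.0 -126.7 F press 5.0 -5.5 3.3 T [-1.17 -0.7  -0.44] yaw -7.44 z [ 0.0016 -0.0037 -1.    ] gap 0.0426
```

>>> servo_tool:
  deltas:
    - {"dx": 0.1,"dy": 0.8,"dz": 0,"rx": 0,"ry": 0,"rz": 0,"fingers": 1}
    - {"dx": 0.1,"dy": 0.7,"dz": 0,"rx": 0,"ry": 0,"rz": 0,"fingers": 1}
    - {"dx": 0,"dy": 0,"dz": 0,"rx": 0,"ry": 0,"rz": 0,"fingers": 1}

```text
clock: 12.6
tcp_pos: [0.5197, -0.0858, 0.136]
orientation: [0.002, 0.752, 0.66, -0.001]
wrist_force: [3.9, -6.7, 4.9]
finger_gap: 0.0426
```

```bash
python3 -c "
from h import *
st()"
```

```text
t 12.60 tcp [ 0.5197 -0.0858  0.136 ] press xy mm -0.0 -125.3 F press 4.7 -6.1 4.9 T [-1.19 -0.75 -0.39] yaw -7.45 z [ 0.0016 -0.0037 -1.    ] gap 0.0426
```

>>> servo_tool:
  deltas:
    - {"dx": 0.1,"dy": 0.8,"dz": 0,"rx": 0,"ry": 0,"rz": 0,"fingers": 1}
    - {"dx": 0.1,"dy": 0.5,"dz": 0,"rx": 0,"ry": 0,"rz": 0,"fingers": 1}
    - {"dx": 0,"dy": 0,"dz": 0,"rx": 0,"ry": 0,"rz": 0,"fingers": 1}

```text
clock: 12.9
tcp_pos: [0.5199, -0.0845, 0.136]
orientation: [0.002, 0.752, 0.66, -0.001]
wrist_force: [3.5, -5.9, 2.6]
finger_gap: 0.0428
```

>>> servo_tool:
  deltas:
    - {"dx": 0.1,"dy": 0.8,"dz": 0,"rx": 0,"ry": 0,"rz": 0,"fingers": 1}
    - {"dx": 0,"dy": 0,"dz": 0,"rx": 0,"ry": 0,"rz": 0,"fingers": 1}

```text
clock: 13.1
tcp_pos: [0.5199, -0.0837, 0.136]
orientation: [0.002, 0.752, 0.66, -0.001]
wrist_force: [3.8, -6.1, 3.8]
finger_gap: 0.0426
```

```bash
python3 -c "
from h import *
st()"
```

```text
t 13.10 tcp [ 0.5199 -0.0837  0.136 ] press xy mm -0.0 -123.2 F press 4.6 -5.6 3.8 T [-1.27 -0.71 -0.33] yaw -7.45 z [ 0.0015 -0.0039 -1.    ] gap 0.0426
```

>>> servo_tool:
  deltas:
    - {"dx": 0.1,"dy": 0.8,"dz": 0,"rx": 0,"ry": 0,"rz": 0,"fingers": 1}
    - {"dx": 0.1,"dy": 0.7,"dz": 0,"rx": 0,"ry": 0,"rz": 0,"fingers": 1}
    - {"dx": 0,"dy": 0,"dz": 0,"rx": 0,"ry": 0,"rz": 0,"fingers": 1}

```text
clock: 13.4
tcp_pos: [0.52, -0.0835, 0.136]
orientation: [0.003, 0.752, 0.659, -0.002]
wrist_force: [2.6, -12.2, 4.2]
finger_gap: 0.0428
```

>>> servo_tool:
  deltas:
    - {"dx": 0.1,"dy": 0.8,"dz": 0,"rx": 0,"ry": 0,"rz": 0,"fingers": 1}
    - {"dx": 0.1,"dy": 0.7,"dz": 0,"rx": 0,"ry": 0,"rz": 0,"fingers": 1}
    - {"dx": 0,"dy": 0,"dz": 0,"rx": 0,"ry": 0,"rz": 0,"fingers": 1}

```text
clock: 13.7
tcp_pos: [0.5201, -0.0833, 0.136]
orientation: [0.004, 0.752, 0.659, -0.003]
wrist_force: [1.1, -16.8, 2.9]
finger_gap: 0.0427
```

```bash
python3 -c "
from h import *
st()"
```

```text
t 13.70 tcp [ 0.5201 -0.0833  0.136 ] press xy mm 0.1 -122.7 F press 3.3 -16.5 2.9 T [-3.26 -0.32 -0.12] yaw -7.54 z [ 3.000e-04 -1.010e-02 -9.999e-01] gap 0.0427
```

>>> servo_tool:
  deltas:
    - {"dx": -0.1,"dy": -0.7,"dz": 0,"rx": 0,"ry": 0,"rz": 0,"fingers": 1}
    - {"dx": -0.7,"dy": -0.4,"dz": 0,"rx": 0,"ry": 0,"rz": 0,"fingers": 1}
    - {"dx": -0.7,"dy": 0,"dz": 0,"rx": 0,"ry": 0,"rz": 0.003,"fingers": 1}
    - {"dx": 0,"dy": 0,"dz": 0,"rx": 0,"ry": 0,"rz": 0,"fingers": 1}

```text
clock: 14.1
tcp_pos: [0.5198, -0.0835, 0.1361]
orientation: [0.004, 0.751, 0.66, -0.001]
wrist_force: [6.1, -12.4, 0.1]
finger_gap: 0.0427
```

```bash
python3 -c "
from h import *
st()"
```

```text
t 14.10 tcp [ 0.5198 -0.0835  0.1361] press xy mm -0.2 -122.9 F press 7.7 -11.5 0.1 T [-2.26 -1.11 -0.55] yaw -7.37 z [ 0.0032 -0.0072 -1.    ] gap 0.0427
```

>>> servo_tool:
  deltas:
    - {"dx": 0,"dy": 0,"dz": 0,"rx": 0,"ry": 0,"rz": 0.005,"fingers": 1}
    - {"dx": 0,"dy": 0,"dz": 0,"rx": 0,"ry": 0,"rz": 0,"fingers": 1}

```text
clock: 14.3
tcp_pos: [0.5199, -0.0835, 0.1361]
orientation: [0.004, 0.75, 0.662, -0.001]
wrist_force: [6.1, -11.7, -0.1]
finger_gap: 0.043
```

```bash
python3 -c "
from h import *
st()"
```

```text
t 14.30 tcp [ 0.5199 -0.0835  0.1361] press xy mm -0.1 -122.9 F press 7.5 -10.8 -0.1 T [-2.28 -1.19 -0.94] yaw -7.14 z [ 0.0034 -0.0071 -1.    ] gap 0.043
```

>>> servo_tool:
  deltas:
    - {"dx": 0,"dy": -0.4,"dz": 0,"rx": 0,"ry": 0,"rz": -0.002,"fingers": 1}
    - {"dx": 0,"dy": -0.4,"dz": -0.3,"rx": 0,"ry": 0,"rz": 0,"fingers": 1}
    - {"dx": 0,"dy": 0,"dz": 0,"rx": 0,"ry": 0,"rz": 0,"fingers": 1}

```text
clock: 14.6
tcp_pos: [0.5198, -0.0836, 0.136]
orientation: [0.003, 0.75, 0.661, -0.0]
wrist_force: [6.2, -9.0, 2.3]
finger_gap: 0.0425
```

```bash
python3 -c "
from h import *
st()"
```

```text
t 14.60 tcp [ 0.5198 -0.0836  0.136 ] press xy mm -0.1 -123.1 F press 7.4 -8.2 2.3 T [-1.7  -1.06 -0.88] yaw -7.21 z [ 0.0036 -0.0055 -1.    ] gap 0.0425
```

>>> servo_tool:
  deltas:
    - {"dx": 0,"dy": 0,"dz": 0,"rx": 0,"ry": 0,"rz": 0,"fingers": 1}
    - {"dx": 0,"dy": 0,"dz": 0,"rx": 0,"ry": 0,"rz": 0,"fingers": 1}
    - {"dx": 0,"dy": 0,"dz": 0,"rx": 0,"ry": 0,"rz": 0,"fingers": 1}
  newtons: 20

```text
clock: 14.9
tcp_pos: [0.5198, -0.0836, 0.136]
orientation: [0.003, 0.75, 0.661, -0.001]
wrist_force: [6.3, -8.6, 2.0]
finger_gap: 0.0422
```

```bash
python3 -c "
from h import *
st()"
```

```text
t 14.90 tcp [ 0.5198 -0.0836  0.136 ] press xy mm -0.2 -123.1 F press 7.3 -7.7 2.0 T [-1.76 -1.03 -0.91] yaw -7.22 z [ 0.0036 -0.0056 -1.    ] gap 0.0422
```

>>> servo_tool:
  deltas:
    - {"dx": 0.1,"dy": -0.2,"dz": 0,"rx": 0,"ry": 0,"rz": -0.002,"fingers": 1}
    - {"dx": 0.1,"dy": -0.1,"dz": 0,"rx": 0,"ry": 0,"rz": 0,"fingers": 1}

```text
clock: 15.1
tcp_pos: [0.5198, -0.0836, 0.136]
orientation: [0.003, 0.751, 0.661, -0.0]
wrist_force: [4.9, -8.3, 3.4]
finger_gap: 0.0426
```

```bash
python3 -c "
from h import *
st()"
```

```text
t 15.10 tcp [ 0.5198 -0.0836  0.136 ] press xy mm -0.1 -123.1 F press 6.0 -7.6 3.4 T [-1.53 -0.97 -0.73] yaw -7.29 z [ 0.0032 -0.0051 -1.    ] gap 0.0426
```

>>> servo_tool:
  deltas:
    - {"dx": 0,"dy": 0,"dz": 0,"rx": 0,"ry": 0,"rz": -0.001,"fingers": 1}
    - {"dx": 0,"dy": 0,"dz": 0,"rx": 0,"ry": 0,"rz": 0,"fingers": -0.15}
    - {"dx": 0,"dy": 0,"dz": 0,"rx": 0,"ry": 0,"rz": 0,"fingers": -0.3}
    - {"dx": 0,"dy": 0,"dz": 0,"rx": 0,"ry": 0,"rz": 0,"fingers": -0.4}
    - {"dx": 0,"dy": 0,"dz": 0,"rx": 0,"ry": 0,"rz": 0,"fingers": -0.4}

```text
clock: 15.6
tcp_pos: [0.517, -0.0806, 0.1345]
orientation: [-0.001, 0.75, 0.662, -0.001]
wrist_force: [-0.2, 0.1, 0.2]
finger_gap: 0.0598
```

```bash
python3 -c "
from h import *
st()"
```

```text
t 15.60 tcp [ 0.517  -0.0806  0.1345] press xy mm -3.3 -120.5 F press -0.2 0.1 0.2 T [0.02 0.01 0.01] yaw -7.14 z [-0.0027  0.001  -1.    ] gap 0.0598
```

>>> servo_tool:
  deltas:
    - {"dx": 2,"dy": -3,"dz": 0,"rx": 0,"ry": 0,"rz": 0,"fingers": -0.4}
    - {"dx": 0,"dy": -10,"dz": 0,"rx": 0,"ry": 0,"rz": 0,"fingers": -0.4}
    - {"dx": -2,"dy": -15,"dz": 0,"rx": 0,"ry": 0,"rz": 0,"fingers": -0.4}
    - {"dx": -2,"dy": -15,"dz": 10,"rx": 0,"ry": 0,"rz": 0,"fingers": -0.4}
    - {"dx": 0,"dy": -15,"dz": 30,"rx": 0,"ry": 0,"rz": 0,"fingers": -0.4}
    - {"dx": 0,"dy": -20,"dz": 35,"rx": 0.05,"ry": 0,"rz": 0,"fingers": -0.4}
    - {"dx": 0,"dy": -20,"dz": 35,"rx": 0.12,"ry": 0,"rz": 0,"fingers": -0.4}
    - {"dx": 0,"dy": -10,"dz": 20,"rx": 0.12,"ry": 0,"rz": 0,"fingers": -0.4}

```text
clock: 16.4
tcp_pos: [0.5168, -0.1919, 0.2701]
orientation: [-0.106, 0.742, 0.654, 0.098]
wrist_force: [-0.5, 0.2, -1.0]
finger_gap: 0.0599
```

>>> servo_tool:
  deltas:
    - {"dx": 0,"dy": 0,"dz": 0,"rx": 0.12,"ry": 0,"rz": 0,"fingers": -0.4}
    - {"dx": 0,"dy": 0,"dz": 0,"rx": 0.09,"ry": 0,"rz": 0,"fingers": -0.4}
    - {"dx": 0,"dy": 0,"dz": 0,"rx": 0,"ry": 0,"rz": 0,"fingers": -0.4}
    - {"dx": 0,"dy": 0,"dz": 0,"rx": 0,"ry": 0,"rz": 0,"fingers": -0.4}

```text
clock: 16.8
tcp_pos: [0.516, -0.1906, 0.2651]
orientation: [-0.185, 0.727, 0.64, 0.163]
wrist_force: [1.0, -0.2, -0.1]
finger_gap: 0.0596
```

```bash
python3 - <<'E'
from h import *
img,K,E=snap("wrist"); np.savez("w6.npz",img=img,K=K,E=E); st()
t,Kt,Et=snap("top"); np.savez("t6.npz",img=t,K=Kt,E=Et)
g=lambda x,y,z:pr(np.r_[N+np.array([x,y])@np.array([PX,PY])/1000,z],K,E)[0]
for p in [(0,0,.065),(-22.5,-150,.077),(22.5,-150,.077),(22.5,0,.077),(-22.5,-68,.075),(0,-150,.065)]: print(p,g(*p).round(1))
a=g(0,-70,.07).astype(int); x0=max(0,a[0]-80);y0=max(0,a[1]-85); print(x0,y0)
cv2.imwrite("pics/w6.png",cv2.resize(img[y0:y0+150,x0:x0+160,::-1],None,fx=4,fy=4,interpolation=cv2.INTER_CUBIC))
E
```

```text
t 16.85 tcp [ 0.5161 -0.1898  0.2655] press xy mm 10.0 -228.9 F press 0.4 0.2 0.5 T [-0.4 -0.   0. ] yaw -6.34 z [ 7.000e-04  4.776e-01 -8.786e-01] gap 0.0596
(0, 0, 0.065) [325.7  86.7]
(-22.5, -150, 0.077) [301.2 209.4]
(22.5, -150, 0.077) [345.3 209.7]
(22.5, 0, 0.077) [345.1  79.8]
(-22.5, -68, 0.075) [304.  136.4]
(0, -150, 0.065) [323.7 211.7]
244 54
```

View pics/w6.png

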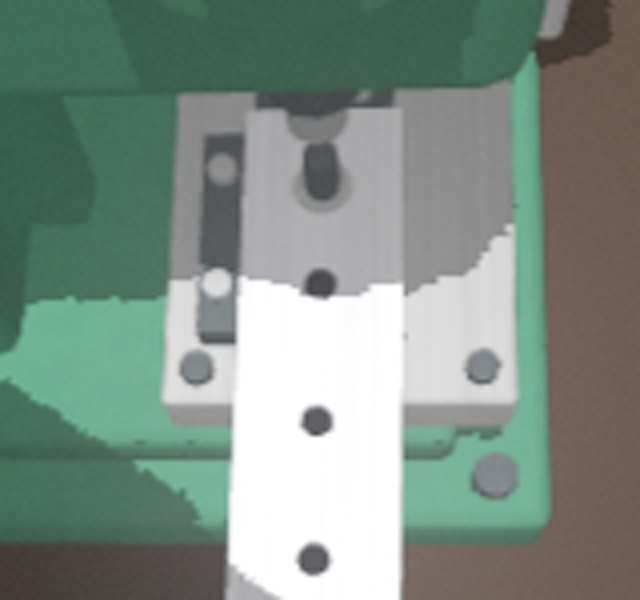

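```bash
python3 - <<'E'
from h import *
d=np.load("w6.npz");img,K,E=d["img"],d["K"],d["E"]
g=cv2.GaussianBlur(cv2.cvtColor(img,cv2.COLOR_RGB2GRAY),(1,3),0).astype(float)
G=np.abs(np.gradient(g,axis=1))
def edge(x,y0,y1,z,name):
    P=[]
    for y in np.arange(y0,y1,2):
        u=pr(np.r_[N+np.array([x,y])@np.array([PX,PY])/1000,z],K,E)[0]
        r=int(round(u[1])); c0=int(round(u[0])); w=G[r,c0-3:c0+4]
        if w.max()<6: continue
        k=np.argmax(w); k=min(max(k,1),5); a,b,c=w[k-1:k+2]; 
        off=0.5*(a-c)/(a-2*b+c) if a-2*b+c else 0
        P.append((c0-3+k+off,r))
    W=(bp(P,z,K,E)[:,:2]-N)@np.array([PX,PY]).T*1000
    m=np.ones(len(W),bool)
    for _ in range(4):
        q=np.polyfit(W[m,1],W[m,0],1); res=W[:,0]-np.polyval(q,W[:,1]); m=abs(res)<1
    print(name,len(W),m.sum(),"slope deg",np.degrees(np.arctan(-q[0])).round(2),"x@0",q[1].round(2),"x@-140",np.polyval(q,-140).round(2),"rms",res[m].std().round(2))
edge(22.5,-148,-8,.077,"plateR"); edge(-22.5,-148,-72,.077,"plateLrear"); edge(-22.5,-66,-10,.077,"plateL/fence"); 
edge(-22.5,-85,-68,.077,"x");edge(-34,-66,-8,.075,"fenceL"); edge(50,-84,-15,.065,"bedR"); edge(14,-160,-151,.065,"arm"); edge(-50,-84,-10,.065,"bedL")
E
```

```text
plateR 70 70 slope deg -0.17 x@0 21.44 x@-140 21.03 rms 0.12
plateLrear 38 38 slope deg -0.66 x@0 -22.43 x@-140 -24.05 rms 0.16
plateL/fence 28 27 slope deg -0.6 x@0 -22.91 x@-140 -24.38 rms 0.16
x 9 9 slope deg 1.15 x@0 -24.78 x@-140 -21.98 rms 0.14
fenceL 29 25 slope deg 0.07 x@0 -35.27 x@-140 -35.11 rms 0.27
bedR 33 7 slope deg 13.23 x@0 37.79 x@-140 70.7 rms 0.39
arm 5 5 slope deg 1.12 x@0 9.36 x@-140 12.1 rms 0.05
bedL 37 37 slope deg -0.01 x@0 -48.4 x@-140 -48.42 rms 0.28<stdin>:17: RankWarning: Polyfit may be poorly conditioned
```

The plate appears seated at the stop, but its edges suggest about 0.4° of yaw: the nose sits slightly off the fence, probably from the sideways spring-back on release. I'll fix that by pushing sideways with closed, tilted fingers within the fence's span.

>>> servo_tool:
  deltas:
    - {"dx": 20,"dy": 0,"dz": -10,"rx": 0.1,"ry": 0,"rz": 0,"fingers": 1}
    - {"dx": 20,"dy": 0,"dz": -20,"rx": 0.1,"ry": 0,"rz": 0,"fingers": 1}
    - {"dx": 15,"dy": 10,"dz": -30,"rx": 0.087,"ry": 0,"rz": -0.02,"fingers": 1}
    - {"dx": 5,"dy": 20,"dz": -30,"rx": 0,"ry": 0,"rz": 0,"fingers": 1}
    - {"dx": 0,"dy": 25,"dz": -25,"rx": 0,"ry": 0,"rz": 0,"fingers": 1}
    - {"dx": 0,"dy": 25,"dz": -12,"rx": 0,"ry": 0,"rz": 0,"fingers": 1}
    - {"dx": 0,"dy": 20,"dz": -4,"rx": 0,"ry": 0,"rz": 0,"fingers": 1}
    - {"dx": 0,"dy": 8,"dz": 0,"rx": 0,"ry": 0,"rz": 0,"fingers": 1}

```text
clock: 17.7
tcp_pos: [0.5756, -0.0782, 0.1343]
orientation: [-0.286, 0.698, 0.605, 0.255]
wrist_force: [0.4, -0.2, 0.6]
finger_gap: -0.0001
```

>>> servo_tool:
  deltas:
    - {"dx": 0,"dy": 0,"dz": 0,"rx": 0,"ry": 0,"rz": 0,"fingers": 1}
    - {"dx": 0,"dy": 0,"dz": 0,"rx": 0,"ry": 0,"rz": 0,"fingers": 1}

```text
clock: 17.9
tcp_pos: [0.5768, -0.0816, 0.1353]
orientation: [-0.284, 0.699, 0.605, 0.256]
wrist_force: [0.0, -0.2, -0.5]
finger_gap: -0.0002
```

```bash
cat >> h.py <<'E'
def tip():
    s=env.get_state(); M=Rq(s["orientation"]).as_matrix(); t=s["tcp_pos"]+.073*M[:,2]; d=t[:2]-N
    print("tip press",(1000*d@PX).round(1),(1000*d@PY).round(1),"z",t[2].round(4))
E
python3 -c "
from h import *
st();tip()"
```

```text
t 17.90 tcp [ 0.5768 -0.0816  0.1353] press xy mm 56.0 -113.6 F press 0.0 -0.2 -0.5 T [-0.64  0.03  0.01] yaw -6.18 z [ 0.0145  0.7069 -0.7072] gap -0.0002
tip press 50.4 -62.3 z 0.0837
```

>>> servo_tool:
  deltas:
    - {"dx": 0,"dy": 5,"dz": -2,"rx": 0,"ry": 0,"rz": 0,"fingers": 1}
    - {"dx": 0,"dy": 5,"dz": -1.5,"rx": 0,"ry": 0,"rz": 0,"fingers": 1}
    - {"dx": -4,"dy": 0,"dz": 0,"rx": 0,"ry": 0,"rz": 0,"fingers": 1}
    - {"dx": -4,"dy": 0,"dz": 0,"rx": 0,"ry": 0,"rz": 0,"fingers": 1}
    - {"dx": 0,"dy": 0,"dz": 0,"rx": 0,"ry": 0,"rz": 0,"fingers": 1}

```text
clock: 18.4
tcp_pos: [0.5676, -0.0714, 0.1308]
orientation: [-0.285, 0.699, 0.604, 0.256]
wrist_force: [0.4, 0.2, -0.0]
finger_gap: 0.0001
```

>>> servo_tool:
  deltas:
    - {"dx": -1.5,"dy": 0.2,"dz": 0,"rx": 0,"ry": 0,"rz": 0,"fingers": 1}
    - {"dx": -1.5,"dy": 0.2,"dz": 0,"rx": 0,"ry": 0,"rz": 0,"fingers": 1}
    - {"dx": 0,"dy": 0,"dz": 0,"rx": 0,"ry": 0,"rz": 0,"fingers": 1}

```text
clock: 18.7
tcp_pos: [0.5651, -0.0709, 0.1308]
orientation: [-0.285, 0.699, 0.604, 0.256]
wrist_force: [0.2, -0.3, -0.1]
finger_gap: 0.0004
```

>>> servo_tool:
  deltas:
    - {"dx": -1.5,"dy": 0.2,"dz": 0,"rx": 0,"ry": 0,"rz": 0,"fingers": 1}
    - {"dx": -1.5,"dy": 0.2,"dz": 0,"rx": 0,"ry": 0,"rz": 0,"fingers": 1}
    - {"dx": 0,"dy": 0,"dz": 0,"rx": 0,"ry": 0,"rz": 0,"fingers": 1}

```text
clock: 19.0
tcp_pos: [0.5621, -0.0704, 0.1308]
orientation: [-0.285, 0.699, 0.604, 0.256]
wrist_force: [0.2, 0.2, 0.2]
finger_gap: -0.0
```

```bash
python3 -c "
from h import *
st();tip()"
```

```text
t 19.00 tcp [ 0.5621 -0.0704  0.1308] press xy mm 40.0 -104.4 F press 0.2 0.3 0.2 T [-0.65  0.03 -0.03] yaw -6.22 z [ 0.0135  0.7082 -0.7059] gap -0.0
tip press 34.3 -53.0 z 0.0793
```

>>> servo_tool:
  deltas:
    - {"dx": -1.5,"dy": 0.2,"dz": 0,"rx": 0,"ry": 0,"rz": 0,"fingers": 1}
    - {"dx": 0,"dy": 0,"dz": 0,"rx": 0,"ry": 0,"rz": 0,"fingers": 1}

```text
clock: 19.2
tcp_pos: [0.5606, -0.0702, 0.1308]
orientation: [-0.285, 0.699, 0.604, 0.256]
wrist_force: [-0.6, -0.3, 0.3]
finger_gap: -0.0003
```

>>> servo_tool:
  deltas:
    - {"dx": -1.5,"dy": 0.2,"dz": 0,"rx": 0,"ry": 0,"rz": 0,"fingers": 1}
    - {"dx": 0,"dy": 0,"dz": 0,"rx": 0,"ry": 0,"rz": 0,"fingers": 1}

```text
clock: 19.4
tcp_pos: [0.5591, -0.07, 0.1308]
orientation: [-0.285, 0.699, 0.604, 0.256]
wrist_force: [0.0, 0.8, -0.6]
finger_gap: 0.0001
```

>>> servo_tool:
  deltas:
    - {"dx": -1.5,"dy": 0.2,"dz": 0,"rx": 0,"ry": 0,"rz": 0,"fingers": 1}
    - {"dx": 0,"dy": 0,"dz": 0,"rx": 0,"ry": 0,"rz": 0,"fingers": 1}

```text
clock: 19.6
tcp_pos: [0.5576, -0.0698, 0.1308]
orientation: [-0.285, 0.699, 0.604, 0.256]
wrist_force: [-0.6, 0.3, 0.3]
finger_gap: 0.0001
```

```bash
python3 -c "
from h import *
st();tip()"
```

```text
t 19.60 tcp [ 0.5576 -0.0698  0.1308] press xy mm 35.5 -104.4 F press -0.7 0.2 0.3 T [-0.65  0.05 -0.08] yaw -6.22 z [ 0.0135  0.7081 -0.7059] gap 0.0001
tip press 29.8 -53.1 z 0.0793
```

>>> servo_tool:
  deltas:
    - {"dx": 0,"dy": 0,"dz": -2,"rx": 0,"ry": 0,"rz": 0,"fingers": 1}
    - {"dx": -1,"dy": 0.1,"dz": 0,"rx": 0,"ry": 0,"rz": 0,"fingers": 1}
    - {"dx": 0,"dy": 0,"dz": 0,"rx": 0,"ry": 0,"rz": 0,"fingers": 1}

```text
clock: 19.9
tcp_pos: [0.5572, -0.0699, 0.1288]
orientation: [-0.285, 0.699, 0.604, 0.257]
wrist_force: [1.9, 0.8, -1.2]
finger_gap: 0.0
```

>>> servo_tool:
  deltas:
    - {"dx": -1,"dy": 0.1,"dz": 0,"rx": 0,"ry": 0,"rz": 0,"fingers": 1}
    - {"dx": -0.5,"dy": 0.1,"dz": 0,"rx": 0,"ry": 0,"rz": 0,"fingers": 1}
    - {"dx": 0,"dy": 0,"dz": 0,"rx": 0,"ry": 0,"rz": 0,"fingers": 1}

```text
clock: 20.2
tcp_pos: [0.5567, -0.0701, 0.1292]
orientation: [-0.284, 0.699, 0.604, 0.258]
wrist_force: [6.2, 0.3, -0.7]
finger_gap: 0.0002
```

```bash
python3 -c "
from h import *
st();tip()"
```

```text
t 20.20 tcp [ 0.5567 -0.0701  0.1292] press xy mm 34.7 -104.9 F press 6.1 1.1 -0.7 T [-0.79 -0.89 -0.88] yaw -6.26 z [ 0.017   0.7076 -0.7064] gap 0.0002
tip press 29.2 -53.5 z 0.0777
```

>>> servo_tool:
  deltas:
    - {"dx": -1,"dy": 0.1,"dz": 0,"rx": 0,"ry": 0,"rz": 0,"fingers": 1}
    - {"dx": 0,"dy": 0,"dz": 0,"rx": 0,"ry": 0,"rz": 0,"fingers": 1}

```text
clock: 20.4
tcp_pos: [0.5565, -0.0702, 0.1295]
orientation: [-0.283, 0.698, 0.605, 0.258]
wrist_force: [7.6, 0.5, -0.8]
finger_gap: -0.0001
```

```bash
python3 -c "
from h import *
st();tip()"
```

```text
t 20.40 tcp [ 0.5565 -0.0702  0.1295] press xy mm 34.4 -105.0 F press 7.5 1.5 -0.8 T [-0.73 -1.24 -1.19] yaw -6.28 z [ 0.0187  0.7073 -0.7066] gap -0.0001
tip press 29.1 -53.7 z 0.0779
```

>>> servo_tool:
  deltas:
    - {"dx": 3,"dy": 0,"dz": 0,"rx": 0,"ry": 0,"rz": 0,"fingers": 1}
    - {"dx": 8,"dy": 0,"dz": 0,"rx": 0,"ry": 0,"rz": 0,"fingers": 1}
    - {"dx": 2,"dy": -30,"dz": 8,"rx": 0,"ry": 0,"rz": 0,"fingers": 1}
    - {"dx": -5,"dy": -40,"dz": 25,"rx": -0.12,"ry": 0,"rz": 0,"fingers": 1}
    - {"dx": -20,"dy": -35,"dz": 40,"rx": -0.12,"ry": 0,"rz": 0,"fingers": 1}
    - {"dx": -20,"dy": -20,"dz": 45,"rx": -0.047,"ry": 0,"rz": 0.02,"fingers": 1}
    - {"dx": -8,"dy": 0,"dz": 18,"rx": 0,"ry": 0,"rz": 0,"fingers": 1}
    - {"dx": 0,"dy": 0,"dz": 0,"rx": 0,"ry": 0,"rz": 0,"fingers": 1}

```text
clock: 21.2
tcp_pos: [0.5179, -0.1899, 0.2609]
orientation: [-0.182, 0.726, 0.642, 0.166]
wrist_force: [0.1, 0.4, 0.0]
finger_gap: -0.0
```

```bash
cat > meas.py <<'E'
from h import *
def run(f):
    img,K,E=snap("wrist"); np.savez(f,img=img,K=K,E=E); st()
    g=cv2.GaussianBlur(cv2.cvtColor(img,cv2.COLOR_RGB2GRAY),(1,3),0).astype(float); G=np.abs(np.gradient(g,axis=1))
    def edge(x,y0,y1,z,name):
        P=[]
        for y in np.arange(y0,y1,2):
            u=pr(np.r_[N+np.array([x,y])@np.array([PX,PY])/1000,z],K,E)[0]
            r=int(round(u[1])); c0=int(round(u[0])); w=G[r,c0-3:c0+4]
            if w.max()<6: continue
            k=min(max(np.argmax(w),1),5); a,b,c=w[k-1:k+2]
            P.append((c0-3+k+(0.5*(a-c)/(a-2*b+c) if a-2*b+c else 0),r))
        W=(bp(P,z,K,E)[:,:2]-N)@np.array([PX,PY]).T*1000; m=np.ones(len(W),bool)
        for _ in range(4):
            q=np.polyfit(W[m,1],W[m,0],1); res=W[:,0]-np.polyval(q,W[:,1]); m=abs(res)<1
        print(name,m.sum(),"yaw",np.degrees(np.arctan(-q[0])).round(2),"x@0",q[1].round(2),"x@-140",np.polyval(q,-140).round(2))
    edge(22,-148,-8,.077,"plateR"); edge(-22.5,-148,-72,.077,"plateLrear"); edge(-22.5,-66,-10,.077,"plateL/fence"); edge(-34,-66,-8,.075,"fenceL"); edge(-48.5,-84,-10,.065,"bedL")
    # nose/rear position along y at x=10
    for x in (-12,12):
        ys=np.arange(-158,-140,.25); v=[cv2.getRectSubPix(g.astype(np.float32),(1,1),tuple(map(float,pr(np.r_[N+np.array([x,y])@np.array([PX,PY])/1000,.077],K,E)[0])))[0,0] for y in ys]
        dv=np.abs(np.gradient(v)); print("rear",x,ys[np.argmax(dv)],dv.max().round(1))
E
python3 -c "
import meas;meas.run('w7.npz')"
```

```text
t 21.25 tcp [ 0.518  -0.1894  0.2587] press xy mm 11.8 -228.2 F press 0.3 0.7 -0.5 T [-0.47  0.01 -0.05] yaw -6.3 z [ 0.0055  0.478  -0.8783] gap 0.0001
plateR 70 yaw -0.69 x@0 22.01 x@-140 20.32
plateLrear 38 yaw -0.88 x@0 -22.34 x@-140 -24.49
plateL/fence 28 yaw -0.82 x@0 -22.46 x@-140 -24.47
fenceL 24 yaw -0.14 x@0 -35.12 x@-140 -35.46
bedL 16 yaw 1.6 x@0 -46.26 x@-140 -42.35
rear -12 -140.25 7.6
rear 12 -149.75 7.8
```

```bash
python3 - <<'E'
from h import *
for f in ("w6.npz","w7.npz"):
    d=np.load(f);img,K,E=d["img"],d["K"],d["E"]
    g=cv2.GaussianBlur(cv2.cvtColor(img,cv2.COLOR_RGB2GRAY),(1,3),0).astype(float)
    sat=cv2.cvtColor(img,cv2.COLOR_RGB2HSV)[...,1].astype(float)
    def edge(x,y0,y1,z,name,im,w=5):
        G=np.abs(np.gradient(im,axis=1)); P=[]
        for y in np.arange(y0,y1,2):
            u=pr(np.r_[N+np.array([x,y])@np.array([PX,PY])/1000,z],K,E)[0]
            r=int(round(u[1])); c0=int(round(u[0])); k=c0-w+np.argmax(G[r,c0-w:c0+w+1])
            a,b,c=G[r,k-1:k+2]; P.append((k+(0.5*(a-c)/(a-2*b+c) if a-2*b+c else 0),r))
        P=np.array(P); best=None
        for i in range(len(P)):
            for j in range(i+8,len(P)):
                if P[i,1]==P[j,1]: continue
                q=np.polyfit(P[[i,j],1],P[[i,j],0],1); n=(abs(P[:,0]-np.polyval(q,P[:,1]))<.5).sum()
                if best is None or n>best[0]: best=(n,q)
        m=abs(P[:,0]-np.polyval(best[1],P[:,1]))<.5; q=np.polyfit(P[m,1],P[m,0],1)
        yy=np.array([P[m,1].min(),P[m,1].max()]); W=(bp(np.c_[np.polyval(q,yy),yy],z,K,E)[:,:2]-N)@np.array([PX,PY]).T*1000
        dd=W[0]-W[1]; print(f,name,m.sum(),len(P),"yaw",np.degrees(np.arctan2(-dd[0],dd[1])).round(2),W.round(1).tolist())
    edge(22,-148,-8,.077,"plateR",g); edge(-23,-148,-8,.077,"plateL",g)
    edge(48,-82,-15,.065,"bedR sat",sat,8); edge(-48,-82,-15,.065,"bedL sat",sat,8); edge(-35,-64,-8,.075,"fenceL",g)
E
```

```text
w6.npz plateR 70 70 yaw -0.17 [[21.4, -10.5], [21.0, -148.2]]
w6.npz plateL 67 70 yaw -0.39 [[-23.1, -9.5], [-24.0, -148.5]]
w6.npz bedR sat 34 34 yaw 0.02 [[53.6, -16.0], [53.6, -81.5]]
w6.npz bedL sat 34 34 yaw -0.28 [[-45.6, -16.6], [-45.9, -82.0]]
w6.npz fenceL 23 28 yaw 0.26 [[-35.3, -10.4], [-35.1, -63.9]]
w7.npz plateR 70 70 yaw -0.69 [[21.9, -9.8], [20.2, -148.1]]
w7.npz plateL 69 70 yaw -0.82 [[-22.6, -10.3], [-24.6, -148.5]]
w7.npz bedR sat 34 34 yaw 0.07 [[53.5, -16.1], [53.6, -82.0]]
w7.npz bedL sat 34 34 yaw -0.16 [[-45.7, -16.0], [-45.8, -81.9]]
w7.npz fenceL 23 28 yaw -0.15 [[-35.1, -10.0], [-35.3, -64.0]]
```

The numeric edge fits say the side push contacted just behind the fence's end and turned the plate to about -0.7° relative to the bed. It was -0.15° before. I'll push again further forward, with more tilt so the contact lands mid-fence.

>>> servo_tool:
  deltas:
    - {"dx": 15,"dy": 0,"dz": -10,"rx": 0.12,"ry": 0,"rz": 0,"fingers": 1}
    - {"dx": 20,"dy": 0,"dz": -20,"rx": 0.12,"ry": 0,"rz": 0,"fingers": 1}
    - {"dx": 15,"dy": 10,"dz": -30,"rx": 0.12,"ry": 0,"rz": -0.02,"fingers": 1}
    - {"dx": 0,"dy": 25,"dz": -30,"rx": 0.067,"ry": 0,"rz": 0,"fingers": 1}
    - {"dx": 0,"dy": 30,"dz": -25,"rx": 0,"ry": 0,"rz": 0,"fingers": 1}
    - {"dx": 0,"dy": 30,"dz": -11,"rx": 0,"ry": 0,"rz": 0,"fingers": 1}
    - {"dx": 0,"dy": 20,"dz": -4,"rx": 0,"ry": 0,"rz": 0,"fingers": 1}
    - {"dx": 0,"dy": 0,"dz": 0,"rx": 0,"ry": 0,"rz": 0,"fingers": 1}

```text
clock: 22.05
tcp_pos: [0.5662, -0.07, 0.1246]
orientation: [-0.335, 0.676, 0.585, 0.298]
wrist_force: [0.7, 0.4, 0.1]
finger_gap: -0.0003
```

>>> servo_tool:
  deltas:
    - {"dx": 0,"dy": 0,"dz": 0,"rx": 0,"ry": 0,"rz": 0,"fingers": 1}

```text
clock: 22.15
tcp_pos: [0.5674, -0.073, 0.1261]
orientation: [-0.333, 0.676, 0.585, 0.299]
wrist_force: [-0.2, -0.2, 0.5]
finger_gap: -0.0001
```

```bash
python3 -c "
from h import *
st();tip();print(env.get_state()['joint_pos'].round(2))"
```

```text
t 22.15 tcp [ 0.5674 -0.073   0.1261] press xy mm 45.6 -106.3 F press -0.1 -0.3 0.5 T [-0.68 -0.03 -0.03] yaw -5.42 z [ 0.0151  0.8004 -0.5993] gap -0.0001
tip press 39.1 -48.3 z 0.0823
[-0.55  0.75  0.01  1.43  0.76  0.92]
```

>>> servo_tool:
  deltas:
    - {"dx": 1,"dy": 8,"dz": -2,"rx": 0,"ry": 0,"rz": 0,"fingers": 1}
    - {"dx": 1,"dy": 6,"dz": -1,"rx": 0,"ry": 0,"rz": 0,"fingers": 1}
    - {"dx": -4,"dy": 0.5,"dz": 0,"rx": 0,"ry": 0,"rz": 0,"fingers": 1}
    - {"dx": -4,"dy": 0.5,"dz": 0,"rx": 0,"ry": 0,"rz": 0,"fingers": 1}
    - {"dx": 0,"dy": 0,"dz": 0,"rx": 0,"ry": 0,"rz": 0,"fingers": 1}

```text
clock: 22.65
tcp_pos: [0.5613, -0.0593, 0.1246]
orientation: [-0.332, 0.677, 0.585, 0.3]
wrist_force: [0.1, 0.1, -0.4]
finger_gap: -0.0001
```

>>> servo_tool:
  deltas:
    - {"dx": -1.5,"dy": 0.2,"dz": 0,"rx": 0,"ry": 0,"rz": 0,"fingers": 1}
    - {"dx": -1,"dy": 0.1,"dz": 0,"rx": 0,"ry": 0,"rz": 0,"fingers": 1}
    - {"dx": 0,"dy": 0,"dz": 0,"rx": 0,"ry": 0,"rz": 0,"fingers": 1}

```text
clock: 22.95
tcp_pos: [0.5596, -0.0591, 0.1245]
orientation: [-0.331, 0.677, 0.585, 0.3]
wrist_force: [0.7, 0.6, -0.3]
finger_gap: 0.0001
```

```bash
python3 -c "
from h import *
st();tip()"
```

```text
t 22.95 tcp [ 0.5596 -0.0591  0.1245] press xy mm 36.1 -93.6 F press 0.6 0.6 -0.3 T [-0.82 -0.13 -0.22] yaw -5.56 z [ 0.019   0.7995 -0.6004] gap 0.0001
tip press 29.9 -35.5 z 0.0807
```

Contact is just starting. I'll press on gently.

>>> servo_tool:
  deltas:
    - {"dx": -1,"dy": 0.1,"dz": 0,"rx": 0,"ry": 0,"rz": 0,"fingers": 1}
    - {"dx": -1,"dy": 0.1,"dz": 0,"rx": 0,"ry": 0,"rz": 0,"fingers": 1}
    - {"dx": 0,"dy": 0,"dz": 0,"rx": 0,"ry": 0,"rz": 0,"fingers": 1}

```text
clock: 23.25
tcp_pos: [0.5588, -0.0588, 0.1248]
orientation: [-0.33, 0.676, 0.585, 0.302]
wrist_force: [6.8, 1.8, 0.4]
finger_gap: 0.0004
```

```bash
python3 -c "
from h import *
st();tip()"
```

```text
t 23.25 tcp [ 0.5588 -0.0588  0.1248] press xy mm 35.3 -93.4 F press 6.5 2.7 0.4 T [-0.6  -0.84 -1.06] yaw -5.59 z [ 0.0214  0.7996 -0.6002] gap 0.0004
tip press 29.3 -35.4 z 0.081
```

>>> servo_tool:
  deltas:
    - {"dx": -1,"dy": 0.1,"dz": 0,"rx": 0,"ry": 0,"rz": 0,"fingers": 1}
    - {"dx": -0.7,"dy": 0.1,"dz": 0,"rx": 0,"ry": 0,"rz": 0,"fingers": 1}
    - {"dx": 0,"dy": 0,"dz": 0,"rx": 0,"ry": 0,"rz": 0,"fingers": 1}

```text
clock: 23.55
tcp_pos: [0.5583, -0.0589, 0.1252]
orientation: [-0.329, 0.676, 0.586, 0.303]
wrist_force: [11.3, 2.2, -0.4]
finger_gap: -0.0002
```

```bash
python3 -c "
from h import *
st();tip()"
```

```text
t 23.55 tcp [ 0.5583 -0.0589  0.1252] press xy mm 34.8 -93.5 F press 10.9 3.6 -0.4 T [-0.54 -1.36 -1.72] yaw -5.63 z [ 0.024   0.7995 -0.6001] gap -0.0002
tip press 28.9 -35.4 z 0.0814
```

>>> servo_tool:
  deltas:
    - {"dx": 4,"dy": -0.5,"dz": 0,"rx": 0,"ry": 0,"rz": 0,"fingers": 1}
    - {"dx": 8,"dy": 0,"dz": 0,"rx": 0,"ry": 0,"rz": 0,"fingers": 1}
    - {"dx": 2,"dy": -40,"dz": 8,"rx": 0,"ry": 0,"rz": 0,"fingers": 1}
    - {"dx": -5,"dy": -40,"dz": 25,"rx": -0.12,"ry": 0,"rz": 0,"fingers": 1}
    - {"dx": -20,"dy": -35,"dz": 40,"rx": -0.12,"ry": 0,"rz": 0,"fingers": 1}
    - {"dx": -20,"dy": -20,"dz": 45,"rx": -0.12,"ry": 0,"rz": 0.02,"fingers": 1}
    - {"dx": -8,"dy": 0,"dz": 18,"rx": -0.067,"ry": 0,"rz": 0,"fingers": 1}
    - {"dx": 0,"dy": 0,"dz": 0,"rx": 0,"ry": 0,"rz": 0,"fingers": 1}

```text
clock: 24.35
tcp_pos: [0.5206, -0.1888, 0.2577]
orientation: [-0.179, 0.726, 0.643, 0.167]
wrist_force: [0.2, 0.3, 0.1]
finger_gap: 0.0
```

>>> servo_tool:
  deltas:
    - {"dx": 0,"dy": 0,"dz": 0,"rx": 0,"ry": 0,"rz": 0,"fingers": 1}
    - {"dx": 0,"dy": 0,"dz": 0,"rx": 0,"ry": 0,"rz": 0,"fingers": 1}

```text
clock: 24.55
tcp_pos: [0.5199, -0.188, 0.2513]
orientation: [-0.185, 0.725, 0.642, 0.166]
wrist_force: [1.4, -0.3, -0.2]
finger_gap: -0.0003
```

```bash
cat > meas.py <<'E'
from h import *
def go(img,K,E,f):
    g=cv2.GaussianBlur(cv2.cvtColor(img,cv2.COLOR_RGB2GRAY),(1,3),0).astype(float)
    sat=cv2.cvtColor(img,cv2.COLOR_RGB2HSV)[...,1].astype(float)
    def edge(x,y0,y1,z,name,im,w=5):
        G=np.abs(np.gradient(im,axis=1)); P=[]
        for y in np.arange(y0,y1,2):
            u=pr(np.r_[N+np.array([x,y])@np.array([PX,PY])/1000,z],K,E)[0]
            r=int(round(u[1])); c0=int(round(u[0])); k=c0-w+np.argmax(G[r,c0-w:c0+w+1])
            a,b,c=G[r,k-1:k+2]; P.append((k+(0.5*(a-c)/(a-2*b+c) if a-2*b+c else 0),r))
        P=np.array(P); best=None
        for i in range(len(P)):
            for j in range(i+8,len(P)):
                if P[i,1]==P[j,1]: continue
                q=np.polyfit(P[[i,j],1],P[[i,j],0],1); n=(abs(P[:,0]-np.polyval(q,P[:,1]))<.5).sum()
                if best is None or n>best[0]: best=(n,q)
        m=abs(P[:,0]-np.polyval(best[1],P[:,1]))<.5; q=np.polyfit(P[m,1],P[m,0],1)
        yy=np.array([P[m,1].min(),P[m,1].max()]); W=(bp(np.c_[np.polyval(q,yy),yy],z,K,E)[:,:2]-N)@np.array([PX,PY]).T*1000
        dd=W[0]-W[1]; print(f,name,m.sum(),len(P),"yaw",np.degrees(np.arctan2(-dd[0],dd[1])).round(2),W.round(1).tolist())
    edge(22,-148,-8,.077,"plateR",g); edge(-23,-148,-8,.077,"plateL",g)
    edge(48,-82,-15,.065,"bedR sat",sat,8); edge(-48,-82,-15,.065,"bedL sat",sat,8)
    F=lambda x,y:cv2.getRectSubPix(g.astype(np.float32),(1,1),tuple(map(float,pr(np.r_[N+np.array([x,y])@np.array([PX,PY])/1000,.077],K,E)[0])))[0,0]
    for x in (-15,-6,6,15):
        ys=np.arange(-160,-140,.25); v=np.array([F(x,y) for y in ys]); dv=np.abs(np.gradient(cv2.GaussianBlur(v[None],(5,1),0)[0])); k=np.argsort(dv)[-1]; print("rear",x,ys[k],dv[k].round(1),end="; ")
    print()
E
python3 -c "
from meas import *
a=snap('wrist');np.savez('w8.npz',img=a[0],K=a[1],E=a[2]);st()
go(*a,'w8')
for f in ('w6','w7'):
    d=np.load(f+'.npz');go(d['img'],d['K'],d['E'],f)
" | grep -v 'w[67] bed'
```

```text
t 24.60 tcp [ 0.5199 -0.188   0.2509] press xy mm 13.5 -226.6 F press 1.2 1.2 -0.6 T [-0.43  0.03 -0.  ] yaw -6.19 z [ 0.0032  0.4819 -0.8762] gap 0.0001
w8 plateR 70 70 yaw -0.2 [[21.4, -10.3], [20.9, -147.9]]
w8 plateL 69 70 yaw -0.38 [[-23.0, -9.5], [-23.9, -148.4]]
w8 bedR sat 34 34 yaw 0.01 [[53.6, -16.1], [53.6, -81.6]]
w8 bedL sat 34 34 yaw -0.15 [[-45.6, -16.0], [-45.8, -81.4]]
rear -15 -151.75 7.6; rear -6 -145.75 7.7; rear 6 -149.5 8.5; rear 15 -150.5 9.4; 
w6 plateR 70 70 yaw -0.17 [[21.4, -10.5], [21.0, -148.2]]
w6 plateL 67 70 yaw -0.39 [[-23.1, -9.5], [-24.0, -148.5]]
rear -15 -140.75 6.4; rear -6 -147.0 6.4; rear 6 -149.75 7.3; rear 15 -150.75 9.6; 
w7 plateR 70 70 yaw -0.69 [[21.9, -9.8], [20.2, -148.1]]
w7 plateL 69 70 yaw -0.82 [[-22.6, -10.3], [-24.6, -148.5]]
rear -15 -152.0 6.8; rear -6 -148.0 4.5; rear 6 -149.75 8.5; rear 15 -150.75 9.0;
```

The plate is flat against the fence again (about -0.2° relative to the bed, within noise). A gentle push on its rear end makes sure the nose is on the end stop.

>>> servo_tool:
  deltas:
    - {"dx": -3,"dy": 10,"dz": -20,"rx": -0.12,"ry": 0,"rz": 0,"fingers": 1}
    - {"dx": -2,"dy": 10,"dz": -25,"rx": -0.12,"ry": 0,"rz": 0,"fingers": 1}
    - {"dx": -2,"dy": 10,"dz": -25,"rx": -0.12,"ry": 0,"rz": 0,"fingers": 1}
    - {"dx": 0,"dy": 12,"dz": -25,"rx": -0.12,"ry": 0,"rz": 0,"fingers": 1}
    - {"dx": 0,"dy": 5,"dz": -10,"rx": -0.02,"ry": 0,"rz": 0,"fingers": 1}
    - {"dx": 0,"dy": 0,"dz": 0,"rx": 0,"ry": 0,"rz": 0,"fingers": 1}
    - {"dx": 0,"dy": 0,"dz": 0,"rx": 0,"ry": 0,"rz": 0,"fingers": 1}

```text
clock: 25.3
tcp_pos: [0.513, -0.1412, 0.1469]
orientation: [0.001, 0.748, 0.664, 0.002]
wrist_force: [-0.7, -0.9, -0.1]
finger_gap: -0.0
```

```bash
python3 -c "
from h import *
st();tip()"
```

```text
t 25.30 tcp [ 0.513  -0.1412  0.1469] press xy mm 0.6 -181.1 F press -0.6 -1.0 -0.1 T [ 0.02 -0.05 -0.04] yaw -6.85 z [ 0.0038  0.0018 -1.    ] gap -0.0
tip press 0.9 -180.9 z 0.0739
```

>>> servo_tool:
  deltas:
    - {"dx": 0.6,"dy": 5,"dz": -3,"rx": 0,"ry": 0,"rz": 0,"fingers": 1}
    - {"dx": 0.6,"dy": 5,"dz": 0,"rx": 0,"ry": 0,"rz": 0,"fingers": 1}
    - {"dx": 0.5,"dy": 4,"dz": 0,"rx": 0,"ry": 0,"rz": 0,"fingers": 1}
    - {"dx": 0.3,"dy": 2,"dz": 0,"rx": 0,"ry": 0,"rz": 0,"fingers": 1}
    - {"dx": 0,"dy": 0,"dz": 0,"rx": 0,"ry": 0,"rz": 0,"fingers": 1}

```text
clock: 25.8
tcp_pos: [0.5154, -0.1253, 0.1452]
orientation: [0.002, 0.748, 0.663, 0.002]
wrist_force: [-0.8, -0.3, 0.8]
finger_gap: 0.0004
```

>>> servo_tool:
  deltas:
    - {"dx": 0.2,"dy": 1.5,"dz": 0,"rx": 0,"ry": 0,"rz": 0,"fingers": 1}
    - {"dx": 0.2,"dy": 1.5,"dz": 0,"rx": 0,"ry": 0,"rz": 0,"fingers": 1}
    - {"dx": 0,"dy": 0,"dz": 0,"rx": 0,"ry": 0,"rz": 0,"fingers": 1}

```text
clock: 26.1
tcp_pos: [0.5156, -0.1224, 0.145]
orientation: [0.002, 0.748, 0.663, 0.002]
wrist_force: [-0.8, 0.1, -0.9]
finger_gap: 0.0002
```

```bash
python3 -c "
from h import *
st();tip()"
```

```text
t 26.10 tcp [ 0.5156 -0.1224  0.145 ] press xy mm 0.7 -162.0 F press -0.8 -0.0 -0.9 T [0.05 0.02 0.01] yaw -6.88 z [ 6.3e-03  1.0e-04 -1.0e+00] gap 0.0002
tip press 1.2 -162.0 z 0.072
```

>>> servo_tool:
  deltas:
    - {"dx": 0.2,"dy": 1.5,"dz": 0,"rx": 0,"ry": 0,"rz": 0,"fingers": 1}
    - {"dx": 0.2,"dy": 1.5,"dz": 0,"rx": 0,"ry": 0,"rz": 0,"fingers": 1}
    - {"dx": 0,"dy": 0,"dz": 0,"rx": 0,"ry": 0,"rz": 0,"fingers": 1}

```text
clock: 26.4
tcp_pos: [0.5163, -0.1204, 0.1451]
orientation: [0.003, 0.748, 0.663, 0.002]
wrist_force: [-0.2, -4.6, -1.5]
finger_gap: 0.0002
```

>>> servo_tool:
  deltas:
    - {"dx": 0.1,"dy": 1,"dz": 0,"rx": 0,"ry": 0,"rz": 0,"fingers": 1}
    - {"dx": 0,"dy": 0,"dz": 0,"rx": 0,"ry": 0,"rz": 0,"fingers": 1}

```text
clock: 26.6
tcp_pos: [0.5164, -0.1202, 0.1452]
orientation: [0.004, 0.749, 0.663, 0.001]
wrist_force: [-1.3, -8.0, -0.6]
finger_gap: 0.0001
```

```bash
python3 -c "
from h import *
st();tip()"
```

```text
t 26.60 tcp [ 0.5164 -0.1202  0.1452] press xy mm 1.2 -159.8 F press -0.2 -8.1 -0.6 T [-1.64  0.2   0.03] yaw -6.96 z [ 0.0064 -0.0042 -1.    ] gap 0.0001
tip press 1.7 -160.1 z 0.0722
```

Home against the stop: the push is stiff at 8 N, with the rear at about -150 mm. Now up and over to the handle.

>>> servo_tool:
  deltas:
    - {"dx": -1,"dy": -8,"dz": 0,"rx": 0,"ry": 0,"rz": 0,"fingers": 1}
    - {"dx": -2,"dy": -20,"dz": 20,"rx": 0,"ry": 0,"rz": -0.01,"fingers": 0.5}
    - {"dx": 0,"dy": -10,"dz": 45,"rx": 0,"ry": 0,"rz": 0,"fingers": 0}
    - {"dx": 0,"dy": 0,"dz": 48,"rx": 0,"ry": 0,"rz": 0,"fingers": -0.2}
    - {"dx": 0,"dy": 0,"dz": 48,"rx": 0,"ry": 0,"rz": 0,"fingers": -0.2}
    - {"dx": 0,"dy": 0,"dz": 48,"rx": 0,"ry": 0,"rz": 0,"fingers": -0.2}
    - {"dx": 0,"dy": 10,"dz": 48,"rx": 0,"ry": 0,"rz": 0,"fingers": -0.2}
    - {"dx": 0,"dy": 30,"dz": 40,"rx": 0,"ry": 0,"rz": 0,"fingers": -0.2}

```text
clock: 27.4
tcp_pos: [0.5131, -0.1175, 0.4444]
orientation: [0.003, 0.753, 0.658, 0.003]
wrist_force: [1.3, -0.2, 0.6]
finger_gap: 0.0514
```

>>> servo_tool:
  deltas:
    - {"dx": 10,"dy": 40,"dz": 10,"rx": 0,"ry": 0,"rz": 0,"fingers": -0.2}
    - {"dx": 10,"dy": 45,"dz": 0,"rx": 0,"ry": 0,"rz": 0,"fingers": -0.2}
    - {"dx": 10,"dy": 45,"dz": 0,"rx": 0,"ry": 0,"rz": 0,"fingers": -0.2}
    - {"dx": 10,"dy": 45,"dz": 0,"rx": 0,"ry": 0,"rz": 0,"fingers": -0.2}
    - {"dx": 10,"dy": 45,"dz": 0,"rx": 0,"ry": 0,"rz": 0,"fingers": -0.2}
    - {"dx": 8,"dy": 30,"dz": 0,"rx": 0,"ry": 0,"rz": 0,"fingers": -0.2}
    - {"dx": 0,"dy": 0,"dz": 0,"rx": 0,"ry": 0,"rz": 0,"fingers": -0.2}
    - {"dx": 0,"dy": 0,"dz": 0,"rx": 0,"ry": 0,"rz": 0,"fingers": -0.2}

```text
clock: 28.2
tcp_pos: [0.571, 0.1342, 0.4514]
orientation: [0.002, 0.751, 0.66, 0.002]
wrist_force: [-0.1, -0.9, -0.0]
finger_gap: 0.0515
```

```bash
python3 - <<'E'
from h import *
st(); print(env.get_state()["joint_pos"].round(2))
img,K,E=snap("wrist"); np.savez("w9.npz",img=img,K=K,E=E)
for f,(img,K,E) in {"wrist":(img,K,E),"top":snap("top")}.items():
    hsv=cv2.cvtColor(img,cv2.COLOR_RGB2HSV); red=(hsv[...,1]>170)&((hsv[...,0]<8)|(hsv[...,0]>172))&(hsv[...,2]>60)
    n,l,stt,ce=cv2.connectedComponentsWithStats(red.astype(np.uint8)); print(f,stt[1:][stt[1:,4]>50].tolist())
    if n>1:
        k=1+np.argmax(stt[1:,4]); r=rect(l==k,.302,K,E); p=(np.array(r[0])/1000-N); print(r,"press",(1000*p@PX).round(1),(1000*p@PY).round(1))
E
```

```text
t 28.20 tcp [0.571  0.1342 0.4514] press xy mm 22.2 99.5 F press 0.0 -0.9 -0.0 T [ 0.01 -0.   -0.02] yaw -7.35 z [ 4.9e-03  3.0e-04 -1.0e+00] gap 0.0515
[ 0.09  0.35  0.46  1.67 -0.    1.79]
wrist [[302, 134, 31, 108, 2812]]
((571.1451416015625, 148.94615173339844), (87.93753051757812, 22.92682647705078), 83.36652374267578) press 20.4 114.2
top []
```

The handle reads 88×23 mm at press (20.4, 114.2), so θ ≈ 0.30 and z ≈ 0.302. I'll go down and grip about 63 mm out from the hub.

>>> servo_tool:
  deltas:
    - {"dx": 1,"dy": 12,"dz": -20,"rx": 0,"ry": 0,"rz": 0,"fingers": -0.2}
    - {"dx": 0,"dy": 10.5,"dz": -30,"rx": 0,"ry": 0,"rz": 0,"fingers": -0.2}
    - {"dx": 0,"dy": 0,"dz": -30,"rx": 0,"ry": 0,"rz": 0,"fingers": -0.2}
    - {"dx": 0,"dy": 0,"dz": -17,"rx": 0,"ry": 0,"rz": 0,"fingers": -0.2}
    - {"dx": 0,"dy": 0,"dz": 0,"rx": 0,"ry": 0,"rz": 0,"fingers": -0.2}
    - {"dx": 0,"dy": 0,"dz": 0,"rx": 0,"ry": 0,"rz": 0,"fingers": -0.2}

```text
clock: 28.9
tcp_pos: [0.5721, 0.1548, 0.3557]
orientation: [0.002, 0.752, 0.659, 0.002]
wrist_force: [0.1, 0.8, 0.2]
finger_gap: 0.0509
```

```bash
python3 -c "
from h import *
st()"
```

```text
t 28.90 tcp [0.5721 0.1548 0.3557] press xy mm 20.6 120.1 F press 0.0 0.8 0.2 T [0.   0.01 0.01] yaw -7.56 z [ 6.4e-03  1.0e-04 -1.0e+00] gap 0.0509
```

>>> servo_tool:
  deltas:
    - {"dx": 0,"dy": 0,"dz": 0,"rx": 0,"ry": 0,"rz": 0,"fingers": 1}
    - {"dx": 0,"dy": 0,"dz": 0,"rx": 0,"ry": 0,"rz": 0,"fingers": 1}
    - {"dx": 0,"dy": 0,"dz": 0,"rx": 0,"ry": 0,"rz": 0,"fingers": 1}
    - {"dx": 0,"dy": 0,"dz": 0,"rx": 0,"ry": 0,"rz": 0,"fingers": 1}
  newtons: 60

```text
clock: 29.3
tcp_pos: [0.5728, 0.1557, 0.3565]
orientation: [0.003, 0.752, 0.659, 0.003]
wrist_force: [1.8, -1.9, 5.8]
finger_gap: 0.0203
```

```bash
python3 -c "
from h import *
st()"
```

```text
t 29.30 tcp [0.5728 0.1557 0.3565] press xy mm 21.2 121.1 F press 2.0 -1.6 5.8 T [-0.35 -0.2  -0.05] yaw -7.48 z [ 9.6e-03 -4.0e-04 -1.0e+00] gap 0.0203
```

```bash
cat > rows.py <<'E'
from h import *
import sys,json
a,b,n=map(float,sys.argv[1:4]); r=70.
th=np.linspace(a,b,int(n)+1); 
W=np.c_[r*np.sin(th)*PX[0],r*np.sin(th)*PX[1],r*np.cos(th)]
W=np.round(W-W[0],1); D=np.diff(W,axis=0)
print(json.dumps([dict(dx=round(float(d[0]),1),dy=round(float(d[1]),1),dz=round(float(d[2]),1),rx=0,ry=0,rz=0,fingers=1) for d in D]))
E
python3 rows.py .3 1.1 8; python3 rows.py 1.1 1.9 8; python3 rows.py 1.9 2.7 8; python3 rows.py 2.7 3.5 8;python3 rows.py 3.5 4.3 8;python3 rows.py 4.3 5.1 8;python3 rows.py 5.1 5.7 6
cat >> h.py <<'E'
def wh(xc=0.5,zc=.2895):
    s=env.get_state(); d=s["tcp_pos"][:2]-N; x=1000*d@PX-xc; z=1000*(s["tcp_pos"][2]-zc); f=s["wrist_force"]; fx=f[:2]@PX
    t=np.arctan2(x,z)%(2*np.pi); print("theta %.3f r %.1f Ft(on tool, +=along turn) %.1f Fr %.1f"%(t,np.hypot(x,z),fx*np.cos(t)-f[2]*np.sin(t),fx*np.sin(t)+f[2]*np.cos(t)), "yaxis F",(f[:2]@PY).round(1)); st()
E
```

```text
[{"dx": 6.5, "dy": -0.9, "dz": -2.4, "rx": 0, "ry": 0, "rz": 0, "fingers": 1}, {"dx": 6.3, "dy": -0.8, "dz": -3.0, "rx": 0, "ry": 0, "rz": 0, "fingers": 1}, {"dx": 5.9, "dy": -0.8, "dz": -3.7, "rx": 0, "ry": 0, "rz": 0, "fingers": 1}, {"dx": 5.5, "dy": -0.7, "dz": -4.2, "rx": 0, "ry": 0, "rz": 0, "fingers": 1}, {"dx": 5.1, "dy": -0.6, "dz": -4.8, "rx": 0, "ry": 0, "rz": 0, "fingers": 1}, {"dx": 4.6, "dy": -0.6, "dz": -5.3, "rx": 0, "ry": 0, "rz": 0, "fingers": 1}, {"dx": 4.0, "dy": -0.6, "dz": -5.7, "rx": 0, "ry": 0, "rz": 0, "fingers": 1}, {"dx": 3.4, "dy": -0.4, "dz": -6.0, "rx": 0, "ry": 0, "rz": 0, "fingers": 1}]
[{"dx": 2.8, "dy": -0.4, "dz": -6.4, "rx": 0, "ry": 0, "rz": 0, "fingers": 1}, {"dx": 2.2, "dy": -0.3, "dz": -6.6, "rx": 0, "ry": 0, "rz": 0, "fingers": 1}, {"dx": 1.5, "dy": -0.2, "dz": -6.9, "rx": 0, "ry": 0, "rz": 0, "fingers": 1}, {"dx": 0.9, "dy": -0.1, "dz": -6.9, "rx": 0, "ry": 0, "rz": 0, "fingers": 1}, {"dx": 0.1, "dy": 0.0, "dz": -7.0, "rx": 0, "ry": 0, "rz": 0, "fingers": 1}, {"dx": -0.5, "dy": 0.1, "dz": -7.0, "rx": 0, "ry": 0, "rz": 0, "fingers": 1}, {"dx": 
[... 2391 characters left out ...]
": 1}, {"dx": 1.0, "dy": -0.1, "dz": 6.9, "rx": 0, "ry": 0, "rz": 0, "fingers": 1}, {"dx": 1.6, "dy": -0.2, "dz": 6.8, "rx": 0, "ry": 0, "rz": 0, "fingers": 1}, {"dx": 2.3, "dy": -0.3, "dz": 6.6, "rx": 0, "ry": 0, "rz": 0, "fingers": 1}]
[{"dx": 2.9, "dy": -0.4, "dz": 6.3, "rx": 0, "ry": 0, "rz": 0, "fingers": 1}, {"dx": 3.6, "dy": -0.5, "dz": 6.0, "rx": 0, "ry": 0, "rz": 0, "fingers": 1}, {"dx": 4.1, "dy": -0.5, "dz": 5.7, "rx": 0, "ry": 0, "rz": 0, "fingers": 1}, {"dx": 4.7, "dy": -0.6, "dz": 5.1, "rx": 0, "ry": 0, "rz": 0, "fingers": 1}, {"dx": 5.1, "dy": -0.7, "dz": 4.7, "rx": 0, "ry": 0, "rz": 0, "fingers": 1}, {"dx": 5.6, "dy": -0.7, "dz": 4.2, "rx": 0, "ry": 0, "rz": 0, "fingers": 1}]
```

>>> servo_tool:
  deltas:
    - {"dx": 6.5,"dy": -0.9,"dz": -2.4,"rx": 0,"ry": 0,"rz": 0,"fingers": 1}
    - {"dx": 6.3,"dy": -0.8,"dz": -3.0,"rx": 0,"ry": 0,"rz": 0,"fingers": 1}
    - {"dx": 5.9,"dy": -0.8,"dz": -3.7,"rx": 0,"ry": 0,"rz": 0,"fingers": 1}
    - {"dx": 5.5,"dy": -0.7,"dz": -4.2,"rx": 0,"ry": 0,"rz": 0,"fingers": 1}
    - {"dx": 5.1,"dy": -0.6,"dz": -4.8,"rx": 0,"ry": 0,"rz": 0,"fingers": 1}
    - {"dx": 4.6,"dy": -0.6,"dz": -5.3,"rx": 0,"ry": 0,"rz": 0,"fingers": 1}
    - {"dx": 4.0,"dy": -0.6,"dz": -5.7,"rx": 0,"ry": 0,"rz": 0,"fingers": 1}
    - {"dx": 3.4,"dy": -0.4,"dz": -6.0,"rx": 0,"ry": 0,"rz": 0,"fingers": 1}

```text
clock: 30.1
tcp_pos: [0.6149, 0.1501, 0.3196]
orientation: [0.003, 0.752, 0.659, 0.003]
wrist_force: [3.9, -2.4, 2.5]
finger_gap: 0.0202
```

```bash
python3 -c "
from h import *
wh()"
```

```text
theta 1.127 r 70.0 Ft(on tool, +=along turn) -0.5 Fr 4.8 yaxis F -1.9
t 30.10 tcp [0.6149 0.1501 0.3196] press xy mm 63.7 121.0 F press 4.2 -1.9 2.5 T [-0.55 -0.79  0.04] yaw -7.49 z [ 8.6e-03 -7.0e-04 -1.0e+00] gap 0.0202
```

>>> servo_tool:
  deltas:
    - {"dx": 2.8,"dy": -0.4,"dz": -6.4,"rx": 0,"ry": 0,"rz": 0,"fingers": 1}
    - {"dx": 2.2,"dy": -0.3,"dz": -6.6,"rx": 0,"ry": 0,"rz": 0,"fingers": 1}
    - {"dx": 1.5,"dy": -0.2,"dz": -6.9,"rx": 0,"ry": 0,"rz": 0,"fingers": 1}
    - {"dx": 0.9,"dy": -0.1,"dz": -6.9,"rx": 0,"ry": 0,"rz": 0,"fingers": 1}
    - {"dx": 0.1,"dy": 0.0,"dz": -7.0,"rx": 0,"ry": 0,"rz": 0,"fingers": 1}
    - {"dx": -0.5,"dy": 0.1,"dz": -7.0,"rx": 0,"ry": 0,"rz": 0,"fingers": 1}
    - {"dx": -1.3,"dy": 0.1,"dz": -6.9,"rx": 0,"ry": 0,"rz": 0,"fingers": 1}
    - {"dx": -1.9,"dy": 0.3,"dz": -6.7,"rx": 0,"ry": 0,"rz": 0,"fingers": 1}

```text
clock: 30.9
tcp_pos: [0.6169, 0.1499, 0.2642]
orientation: [0.002, 0.752, 0.66, 0.002]
wrist_force: [2.3, -4.0, 0.1]
finger_gap: 0.0203
```

```bash
python3 -c "
from h import *
wh()"
```

```text
theta 1.941 r 70.0 Ft(on tool, +=along turn) -1.1 Fr 2.5 yaxis F -3.7
t 30.90 tcp [0.6169 0.1499 0.2642] press xy mm 65.7 121.1 F press 2.8 -3.7 0.1 T [-0.72 -0.5  -0.05] yaw -7.47 z [ 5.e-03 -6.e-04 -1.e+00] gap 0.0203
```

>>> servo_tool:
  deltas:
    - {"dx": -2.6,"dy": 0.3,"dz": -6.5,"rx": 0,"ry": 0,"rz": 0,"fingers": 1}
    - {"dx": -3.2,"dy": 0.5,"dz": -6.2,"rx": 0,"ry": 0,"rz": 0,"fingers": 1}
    - {"dx": -3.8,"dy": 0.5,"dz": -5.9,"rx": 0,"ry": 0,"rz": 0,"fingers": 1}
    - {"dx": -4.3,"dy": 0.5,"dz": -5.4,"rx": 0,"ry": 0,"rz": 0,"fingers": 1}
    - {"dx": -4.9,"dy": 0.7,"dz": -5.0,"rx": 0,"ry": 0,"rz": 0,"fingers": 1}
    - {"dx": -5.3,"dy": 0.7,"dz": -4.4,"rx": 0,"ry": 0,"rz": 0,"fingers": 1}
    - {"dx": -5.8,"dy": 0.7,"dz": -4.0,"rx": 0,"ry": 0,"rz": 0,"fingers": 1}
    - {"dx": -6.1,"dy": 0.8,"dz": -3.3,"rx": 0,"ry": 0,"rz": 0,"fingers": 1}

```text
clock: 31.7
tcp_pos: [0.5836, 0.1543, 0.2275]
orientation: [0.005, 0.752, 0.659, 0.005]
wrist_force: [5.5, -5.9, 8.4]
finger_gap: 0.0199
```

```bash
python3 -c "
from h import *
wh()"
```

```text
theta 2.671 r 69.6 Ft(on tool, +=along turn) -9.4 Fr -4.7 yaxis F -5.2
t 31.70 tcp [0.5836 0.1543 0.2275] press xy mm 32.1 121.1 F press 6.2 -5.2 8.4 T [-1.06 -1.13  0.01] yaw -7.5 z [ 1.470e-02 -8.000e-04 -9.999e-01] gap 0.0199
```

Pressing load appears (about 9 N tangential), as expected. Continuing.

>>> servo_tool:
  deltas:
    - {"dx": -6.4,"dy": 0.8,"dz": -2.7,"rx": 0,"ry": 0,"rz": 0,"fingers": 1}
    - {"dx": -6.7,"dy": 0.9,"dz": -2.0,"rx": 0,"ry": 0,"rz": 0,"fingers": 1}
    - {"dx": -6.8,"dy": 0.9,"dz": -1.3,"rx": 0,"ry": 0,"rz": 0,"fingers": 1}
    - {"dx": -6.9,"dy": 0.9,"dz": -0.7,"rx": 0,"ry": 0,"rz": 0,"fingers": 1}
    - {"dx": -6.9,"dy": 0.9,"dz": 0.1,"rx": 0,"ry": 0,"rz": 0,"fingers": 1}
    - {"dx": -6.9,"dy": 0.9,"dz": 0.8,"rx": 0,"ry": 0,"rz": 0,"fingers": 1}
    - {"dx": -6.8,"dy": 0.9,"dz": 1.4,"rx": 0,"ry": 0,"rz": 0,"fingers": 1}
    - {"dx": -6.6,"dy": 0.9,"dz": 2.1,"rx": 0,"ry": 0,"rz": 0,"fingers": 1}

```text
clock: 32.5
tcp_pos: [0.5277, 0.1619, 0.2242]
orientation: [0.003, 0.752, 0.66, 0.004]
wrist_force: [4.5, -4.2, 4.9]
finger_gap: 0.0203
```

```bash
python3 -c "
from h import *
wh()"
```

```text
theta 3.504 r 69.9 Ft(on tool, +=along turn) -3.0 Fr -6.3 yaxis F -3.5
t 32.50 tcp [0.5277 0.1619 0.2242] press xy mm -24.3 121.3 F press 5.0 -3.5 4.9 T [-0.91 -0.86 -0.07] yaw -7.46 z [ 1.010e-02 -3.000e-04 -9.999e-01] gap 0.0203
```

>>> servo_tool:
  deltas:
    - {"dx": -6.4,"dy": 0.8,"dz": 2.8,"rx": 0,"ry": 0,"rz": 0,"fingers": 1}
    - {"dx": -6.0,"dy": 0.8,"dz": 3.4,"rx": 0,"ry": 0,"rz": 0,"fingers": 1}
    - {"dx": -5.7,"dy": 0.8,"dz": 4.0,"rx": 0,"ry": 0,"rz": 0,"fingers": 1}
    - {"dx": -5.3,"dy": 0.7,"dz": 4.5,"rx": 0,"ry": 0,"rz": 0,"fingers": 1}
    - {"dx": -4.8,"dy": 0.6,"dz": 5.1,"rx": 0,"ry": 0,"rz": 0,"fingers": 1}
    - {"dx": -4.2,"dy": 0.6,"dz": 5.5,"rx": 0,"ry": 0,"rz": 0,"fingers": 1}
    - {"dx": -3.7,"dy": 0.4,"dz": 5.9,"rx": 0,"ry": 0,"rz": 0,"fingers": 1}
    - {"dx": -3.1,"dy": 0.5,"dz": 6.3,"rx": 0,"ry": 0,"rz": 0,"fingers": 1}

```text
clock: 33.3
tcp_pos: [0.489, 0.167, 0.2606]
orientation: [0.003, 0.752, 0.66, 0.004]
wrist_force: [7.1, -4.4, -2.1]
finger_gap: 0.0203
```

>>> servo_tool:
  deltas:
    - {"dx": -2.5,"dy": 0.3,"dz": 6.5,"rx": 0,"ry": 0,"rz": 0,"fingers": 1}
    - {"dx": -1.8,"dy": 0.3,"dz": 6.8,"rx": 0,"ry": 0,"rz": 0,"fingers": 1}
    - {"dx": -1.1,"dy": 0.1,"dz": 6.9,"rx": 0,"ry": 0,"rz": 0,"fingers": 1}
    - {"dx": -0.4,"dy": 0.1,"dz": 7.0,"rx": 0,"ry": 0,"rz": 0,"fingers": 1}
    - {"dx": 0.2,"dy": -0.1,"dz": 7.0,"rx": 0,"ry": 0,"rz": 0,"fingers": 1}
    - {"dx": 1.0,"dy": -0.1,"dz": 6.9,"rx": 0,"ry": 0,"rz": 0,"fingers": 1}
    - {"dx": 1.6,"dy": -0.2,"dz": 6.8,"rx": 0,"ry": 0,"rz": 0,"fingers": 1}
    - {"dx": 2.3,"dy": -0.3,"dz": 6.6,"rx": 0,"ry": 0,"rz": 0,"fingers": 1}

```text
clock: 34.1
tcp_pos: [0.487, 0.1673, 0.3136]
orientation: [0.002, 0.752, 0.66, 0.002]
wrist_force: [5.5, -2.7, -8.2]
finger_gap: 0.0203
```

>>> servo_tool:
  deltas:
    - {"dx": 2.9,"dy": -0.4,"dz": 6.3,"rx": 0,"ry": 0,"rz": 0,"fingers": 1}
    - {"dx": 3.6,"dy": -0.5,"dz": 6.0,"rx": 0,"ry": 0,"rz": 0,"fingers": 1}
    - {"dx": 4.1,"dy": -0.5,"dz": 5.7,"rx": 0,"ry": 0,"rz": 0,"fingers": 1}
    - {"dx": 4.7,"dy": -0.6,"dz": 5.1,"rx": 0,"ry": 0,"rz": 0,"fingers": 1}
    - {"dx": 5.1,"dy": -0.7,"dz": 4.7,"rx": 0,"ry": 0,"rz": 0,"fingers": 1}
    - {"dx": 5.6,"dy": -0.7,"dz": 4.2,"rx": 0,"ry": 0,"rz": 0,"fingers": 1}

```text
clock: 34.7
tcp_pos: [0.5126, 0.1639, 0.347]
orientation: [0.001, 0.751, 0.66, 0.002]
wrist_force: [-4.9, -1.8, -1.5]
finger_gap: 0.0202
```

```bash
python3 -c "
from h import *
wh()"; python3 rows.py 5.7 5.86 3; python3 rows.py 5.8 6.5 14 | sed 's/, "rx": 0, "ry": 0, "rz": 0, "fingers": 1//g'
```

```text
theta 5.675 r 70.1 Ft(on tool, +=along turn) -4.6 Fr 1.4 yaxis F -2.4
t 34.70 tcp [0.5126 0.1639 0.347 ] press xy mm -39.6 121.3 F press -4.6 -2.4 -1.5 T [-0.32  0.81 -0.1 ] yaw -7.44 z [ 4.2e-03  1.0e-04 -1.0e+00] gap 0.0202
[{"dx": 3.1, "dy": -0.4, "dz": 2.0, "rx": 0, "ry": 0, "rz": 0, "fingers": 1}, {"dx": 3.3, "dy": -0.4, "dz": 1.8, "rx": 0, "ry": 0, "rz": 0, "fingers": 1}, {"dx": 3.3, "dy": -0.5, "dz": 1.6, "rx": 0, "ry": 0, "rz": 0, "fingers": 1}]
[{"dx": 3.1, "dy": -0.4, "dz": 1.5}, {"dx": 3.2, "dy": -0.4, "dz": 1.4}, {"dx": 3.2, "dy": -0.5, "dz": 1.3}, {"dx": 3.4, "dy": -0.4, "dz": 1.0}, {"dx": 3.3, "dy": -0.4, "dz": 0.9}, {"dx": 3.4, "dy": -0.5, "dz": 0.7}, {"dx": 3.4, "dy": -0.4, "dz": 0.6}, {"dx": 3.5, "dy": -0.5, "dz": 0.4}, {"dx": 3.4, "dy": -0.4, "dz": 0.2}, {"dx": 3.5, "dy": -0.5, "dz": 0.0}, {"dx": 3.5, "dy": -0.4, "dz": -0.1}, {"dx": 3.4, "dy": -0.5, "dz": -0.4}, {"dx": 3.5, "dy": -0.5, "dz": -0.5}, {"dx": 3.4, "dy": -0.4, "dz": -0.6}]
```

>>> servo_tool:
  deltas:
    - {"dx": 3.1,"dy": -0.4,"dz": 2.0,"rx": 0,"ry": 0,"rz": 0,"fingers": 1}
    - {"dx": 3.3,"dy": -0.4,"dz": 1.8,"rx": 0,"ry": 0,"rz": 0,"fingers": 1}
    - {"dx": 0,"dy": 0,"dz": 0,"rx": 0,"ry": 0,"rz": 0,"fingers": 1}

```text
clock: 35.0
tcp_pos: [0.5201, 0.1628, 0.3518]
orientation: [0.003, 0.752, 0.66, 0.003]
wrist_force: [-3.2, -2.8, 4.5]
finger_gap: 0.0203
```

```bash
python3 -c "
from h import *
wh()"
```

```text
theta 5.802 r 70.2 Ft(on tool, +=along turn) -0.4 Fr 5.2 yaxis F -3.1
t 35.00 tcp [0.5201 0.1628 0.3518] press xy mm -32.0 121.3 F press -2.8 -3.1 4.5 T [-0.54  0.68 -0.01] yaw -7.46 z [ 8.e-03 -1.e-04 -1.e+00] gap 0.0203
```

>>> servo_tool:
  deltas:
    - {"dx": 3.1,"dy": -0.4,"dz": 1.5,"rx": 0,"ry": 0,"rz": 0,"fingers": 1}
    - {"dx": 3.2,"dy": -0.4,"dz": 1.4,"rx": 0,"ry": 0,"rz": 0,"fingers": 1}
    - {"dx": 0,"dy": 0,"dz": 0,"rx": 0,"ry": 0,"rz": 0,"fingers": 1}

```text
clock: 35.3
tcp_pos: [0.5262, 0.162, 0.3546]
orientation: [0.003, 0.752, 0.66, 0.003]
wrist_force: [-5.3, -3.4, 4.8]
finger_gap: 0.0203
```

```bash
python3 -c "
from h import *
wh()"
```

```text
theta 5.899 r 70.2 Ft(on tool, +=along turn) -2.7 Fr 6.2 yaxis F -4.0
t 35.30 tcp [0.5262 0.162  0.3546] press xy mm -25.8 121.3 F press -4.9 -4.0 4.8 T [-0.51  0.75 -0.01] yaw -7.46 z [ 7.7e-03 -1.0e-04 -1.0e+00] gap 0.0203
```

>>> servo_tool:
  deltas:
    - {"dx": 3.2,"dy": -0.5,"dz": 1.5,"rx": 0,"ry": 0,"rz": 0,"fingers": 1}
    - {"dx": 3.4,"dy": -0.4,"dz": 1.2,"rx": 0,"ry": 0,"rz": 0,"fingers": 1}
    - {"dx": 0,"dy": 0,"dz": 0,"rx": 0,"ry": 0,"rz": 0,"fingers": 1}

```text
clock: 35.6
tcp_pos: [0.5331, 0.1611, 0.357]
orientation: [0.003, 0.752, 0.66, 0.003]
wrist_force: [-3.2, -3.2, 4.1]
finger_gap: 0.0203
```

```bash
python3 -c "
from h import *
wh()"
```

```text
theta 6.004 r 70.2 Ft(on tool, +=along turn) -1.6 Fr 4.7 yaxis F -3.6
t 35.60 tcp [0.5331 0.1611 0.357 ] press xy mm -18.8 121.3 F press -2.8 -3.6 4.1 T [-0.62  0.61 -0.  ] yaw -7.47 z [ 8.2e-03 -3.0e-04 -1.0e+00] gap 0.0203
```

>>> servo_tool:
  deltas:
    - {"dx": 2.5,"dy": -0.3,"dz": 0.7,"rx": 0,"ry": 0,"rz": 0,"fingers": 1}
    - {"dx": 2.5,"dy": -0.3,"dz": 0.7,"rx": 0,"ry": 0,"rz": 0,"fingers": 1}
    - {"dx": 0,"dy": 0,"dz": 0,"rx": 0,"ry": 0,"rz": 0,"fingers": 1}

```text
clock: 35.9
tcp_pos: [0.538, 0.1605, 0.3582]
orientation: [0.003, 0.752, 0.66, 0.003]
wrist_force: [-3.0, -3.7, 4.9]
finger_gap: 0.0199
```

```bash
python3 -c "
from h import *
wh()"
```

```text
theta 6.077 r 70.2 Ft(on tool, +=along turn) -1.4 Fr 5.3 yaxis F -4.1
t 35.90 tcp [0.538  0.1605 0.3582] press xy mm -13.9 121.3 F press -2.4 -4.1 4.9 T [-0.74  0.64 -0.04] yaw -7.47 z [ 8.1e-03 -4.0e-04 -1.0e+00] gap 0.0199
```

>>> servo_tool:
  deltas:
    - {"dx": 2.5,"dy": -0.3,"dz": 0.6,"rx": 0,"ry": 0,"rz": 0,"fingers": 1}
    - {"dx": 2.5,"dy": -0.3,"dz": 0.5,"rx": 0,"ry": 0,"rz": 0,"fingers": 1}
    - {"dx": 0,"dy": 0,"dz": 0,"rx": 0,"ry": 0,"rz": 0,"fingers": 1}

```text
clock: 36.2
tcp_pos: [0.5405, 0.1601, 0.3586]
orientation: [0.001, 0.751, 0.66, 0.001]
wrist_force: [-11.4, -3.0, 6.0]
finger_gap: 0.0206
```

>>> servo_tool:
  deltas:
    - {"dx": 2,"dy": -0.3,"dz": 0.3,"rx": 0,"ry": 0,"rz": 0,"fingers": 1}
    - {"dx": 0,"dy": 0,"dz": 0,"rx": 0,"ry": 0,"rz": 0,"fingers": 1}

```text
clock: 36.4
tcp_pos: [0.5409, 0.1601, 0.3587]
orientation: [-0.001, 0.751, 0.66, -0.0]
wrist_force: [-15.7, -1.6, 7.9]
finger_gap: 0.0201
```

>>> servo_tool:
  deltas:
    - {"dx": 2,"dy": -0.3,"dz": 0.3,"rx": 0,"ry": 0,"rz": 0,"fingers": 1}
    - {"dx": 0,"dy": 0,"dz": 0,"rx": 0,"ry": 0,"rz": 0,"fingers": 1}

```text
clock: 36.6
tcp_pos: [0.5413, 0.16, 0.3586]
orientation: [-0.002, 0.751, 0.66, -0.002]
wrist_force: [-21.6, -1.6, 8.1]
finger_gap: 0.0201
```

```bash
python3 -c "
from h import *
wh()"
```

```text
theta 6.124 r 70.0 Ft(on tool, +=along turn) -19.6 Fr 11.4 yaxis F -4.4
t 36.60 tcp [0.5413 0.16   0.3586] press xy mm -10.6 121.3 F press -21.2 -4.4 8.1 T [-0.2   3.91 -0.13] yaw -7.39 z [-5.1e-03  8.0e-04 -1.0e+00] gap 0.0201
```

The wheel is up firmly against the dog at θ ≈ 6.12 (about 20 N). I'll relax the push to a few newtons, then release.

>>> servo_tool:
  deltas:
    - {"dx": -3,"dy": 0.4,"dz": 0,"rx": 0,"ry": 0,"rz": 0,"fingers": 1}
    - {"dx": -2.5,"dy": 0.3,"dz": 0.5,"rx": 0,"ry": 0,"rz": 0,"fingers": 1}
    - {"dx": 0,"dy": 0,"dz": 0.5,"rx": 0,"ry": 0,"rz": 0,"fingers": 1}
    - {"dx": 0,"dy": 0,"dz": 0,"rx": 0,"ry": 0,"rz": 0,"fingers": 1}

```text
clock: 37.0
tcp_pos: [0.5402, 0.1602, 0.3587]
orientation: [0.001, 0.752, 0.66, 0.001]
wrist_force: [-5.0, -2.3, -2.9]
finger_gap: 0.0203
```

```bash
python3 -c "
from h import *
wh()"
```

```text
theta 6.108 r 70.3 Ft(on tool, +=along turn) -5.0 Fr -2.0 yaxis F -3.0
t 37.00 tcp [0.5402 0.1602 0.3587] press xy mm -11.8 121.3 F press -4.6 -3.0 -2.9 T [-0.47  1.01 -0.03] yaw -7.45 z [ 2.6e-03 -3.0e-04 -1.0e+00] gap 0.0203
```

>>> servo_tool:
  deltas:
    - {"dx": 0,"dy": 0,"dz": 0,"rx": 0,"ry": 0,"rz": 0,"fingers": -0.2}
    - {"dx": 0,"dy": 0,"dz": 0,"rx": 0,"ry": 0,"rz": 0,"fingers": -0.2}
    - {"dx": 0,"dy": 0,"dz": 0,"rx": 0,"ry": 0,"rz": 0,"fingers": -0.2}
    - {"dx": 0,"dy": 0,"dz": 0,"rx": 0,"ry": 0,"rz": 0,"fingers": -0.2}

```text
clock: 37.4
tcp_pos: [0.5417, 0.1604, 0.3604]
orientation: [0.002, 0.752, 0.66, 0.003]
wrist_force: [0.5, 0.9, -0.1]
finger_gap: 0.0509
```

>>> servo_tool:
  deltas:
    - {"dx": 0,"dy": 0,"dz": 10,"rx": 0,"ry": 0,"rz": 0,"fingers": -0.2}
    - {"dx": 0,"dy": 0,"dz": 25,"rx": 0,"ry": 0,"rz": 0,"fingers": -0.2}
    - {"dx": 0,"dy": 0,"dz": 30,"rx": 0,"ry": 0,"rz": 0,"fingers": -0.2}
    - {"dx": 0,"dy": 0,"dz": 30,"rx": 0,"ry": 0,"rz": 0,"fingers": -0.2}
    - {"dx": 0,"dy": -15,"dz": 5,"rx": 0,"ry": 0,"rz": 0,"fingers": -0.2}
    - {"dx": 0,"dy": 0,"dz": 0,"rx": 0,"ry": 0,"rz": 0,"fingers": -0.2}
    - {"dx": 0,"dy": 0,"dz": 0,"rx": 0,"ry": 0,"rz": 0,"fingers": -0.2}

```text
clock: 38.1
tcp_pos: [0.5411, 0.1448, 0.4593]
orientation: [0.002, 0.752, 0.659, 0.002]
wrist_force: [-0.5, -0.1, -0.9]
finger_gap: 0.051
```

```bash
python3 - <<'E'
from h import *
st()
img,K,E=snap("wrist"); np.savez("w10.npz",img=img,K=K,E=E)
hsv=cv2.cvtColor(img,cv2.COLOR_RGB2HSV); red=(hsv[...,1]>170)&((hsv[...,0]<8)|(hsv[...,0]>172))&(hsv[...,2]>60)
n,l,stt,ce=cv2.connectedComponentsWithStats(red.astype(np.uint8)); k=1+np.argmax(stt[1:,4]); r=rect(l==k,.304,K,E); p=(np.array(r[0])/1000-N); print(r,"press",(1000*p@PX).round(1),(1000*p@PY).round(1))
E
```

```text
t 38.10 tcp [0.5411 0.1448 0.4593] press xy mm -8.8 106.2 F press -0.5 -0.2 -0.9 T [-0.01 -0.02 -0.03] yaw -7.52 z [ 5.6e-03  2.0e-04 -1.0e+00] gap 0.051
((538.02490234375, 153.15579223632812), (88.75445556640625, 23.024473190307617), 82.3905029296875) press -12.9 114.0
```

The wheel stayed put (handle measured at θ ≈ 6.10). Going back for a final check of the plate.

>>> servo_tool:
  deltas:
    - {"dx": 0,"dy": -35,"dz": 5,"rx": 0,"ry": 0,"rz": 0,"fingers": -0.2}
    - {"dx": 0,"dy": -45,"dz": 0,"rx": 0,"ry": 0,"rz": 0,"fingers": -0.2}
    - {"dx": -3,"dy": -45,"dz": 0,"rx": 0,"ry": 0,"rz": 0,"fingers": -0.2}
    - {"dx": -3,"dy": -45,"dz": 0,"rx": 0,"ry": 0,"rz": 0,"fingers": 1}
    - {"dx": -3,"dy": -45,"dz": 0,"rx": 0,"ry": 0,"rz": 0,"fingers": 1}
    - {"dx": -3,"dy": -45,"dz": 0,"rx": 0,"ry": 0,"rz": 0,"fingers": 1}
    - {"dx": -3,"dy": -45,"dz": 0,"rx": 0,"ry": 0,"rz": 0,"fingers": 1}
    - {"dx": -3,"dy": -30,"dz": -20,"rx": 0,"ry": 0,"rz": 0,"fingers": 1}

```text
clock: 38.95
tcp_pos: [0.5231, -0.1925, 0.4453]
orientation: [0.003, 0.752, 0.659, 0.003]
wrist_force: [0.7, -0.2, -0.2]
finger_gap: 0.0002
```

>>> servo_tool:
  deltas:
    - {"dx": 0,"dy": 0,"dz": -40,"rx": 0.1,"ry": 0,"rz": 0,"fingers": 1}
    - {"dx": 0,"dy": 0,"dz": -45,"rx": 0.12,"ry": 0,"rz": 0,"fingers": 1}
    - {"dx": 0,"dy": 0,"dz": -45,"rx": 0.12,"ry": 0,"rz": 0.01,"fingers": 1}
    - {"dx": 0,"dy": 0,"dz": -45,"rx": 0.12,"ry": 0,"rz": 0.01,"fingers": 1}
    - {"dx": 0,"dy": 0,"dz": -10,"rx": 0.04,"ry": 0,"rz": 0,"fingers": 1}
    - {"dx": 0,"dy": 0,"dz": 0,"rx": 0,"ry": 0,"rz": 0,"fingers": 1}
    - {"dx": 0,"dy": 0,"dz": 0,"rx": 0,"ry": 0,"rz": 0,"fingers": 1}

```text
clock: 39.65
tcp_pos: [0.5237, -0.1898, 0.2614]
orientation: [-0.183, 0.722, 0.646, 0.164]
wrist_force: [0.2, -0.3, 0.7]
finger_gap: 0.0
```

```bash
python3 - <<'E'
from meas import *
st()
a=snap("wrist"); np.savez("w11.npz",img=a[0],K=a[1],E=a[2]); go(*a,"w11")
img,K,E=a; c=pr(np.r_[N-.07*PY,.07],K,E)[0].astype(int); x0,y0=max(0,c[0]-75),max(0,c[1]-80)
A=cv2.resize(img[y0:y0+160,x0:x0+150,::-1],(450,480),interpolation=cv2.INTER_CUBIC)
t=read_camera("top")["img"][150:230,250:320,::-1]; B=cv2.resize(t,(350,400),interpolation=cv2.INTER_CUBIC)
o=np.zeros((480,800,3),np.uint8); o[:,:450]=A; o[:400,450:]=B; cv2.imwrite("pics/final.png",o)
E
```

```text
t 39.65 tcp [ 0.5237 -0.1898  0.2614] press xy mm 17.5 -227.8 F press 0.2 -0.3 0.7 T [-0.4  -0.06 -0.  ] yaw -5.59 z [ 5.000e-04  4.775e-01 -8.786e-01] gap 0.0
w11 plateR 70 70 yaw -0.08 [[21.5, -9.5], [21.3, -148.0]]
w11 plateL 66 70 yaw -0.22 [[-23.0, -10.6], [-23.5, -148.0]]
w11 bedR sat 34 34 yaw -0.11 [[53.8, -15.5], [53.7, -81.5]]
w11 bedL sat 34 34 yaw -0.19 [[-45.6, -15.4], [-45.8, -81.4]]
rear -15 -151.5 6.4; rear -6 -141.0 6.7; rear 6 -149.5 9.1; rear 15 -151.0 10.4;
```

View pics/final.png

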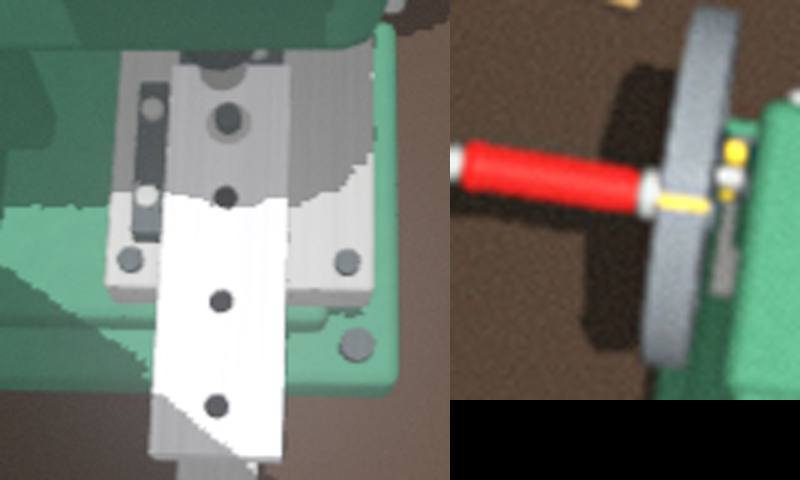

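The plate lies parallel to the bed (both about -0.15°), against the fence and the end stop. The dowel at (227,118) is now short, the punch is up, and the dog's yellow tip at (735,150) has gone over to the +x side.

```bash
python3 -c "
from workcell import job
print(job.hand_in())"
```

```text
the job is handed in; nothing more can be done
None
```

The plate is home on the press bed, the flywheel has been wound once round to the stop dog, and the job was handed in at about 40 s.

- **Placing:** I gripped the aluminium plate from the cardboard, laid it on the support arm and slid it in under the punch.
- **Correction:** My first sideways nudge turned the plate about 0.5° off the fence. I pushed it back with about 11 N in the middle of the fence, then pushed its rear end with 8 N to seat the nose on the end stop.
- **Winding:** The tangential load at the handle reached about 9 N when I checked during pressing. The wheel came up firmly against the dog at about 6.12 rad, with a peak of about 21 N at the handle. That is under the 30 N limit but above the 5 to 10 N that would have been enough. I eased it to 5 N before letting go.

**Last checks:**
- The plate is parallel to the bed within 0.1° and sits at the fence.
- Its rear edge is 149.5 to 151 mm from the nest where it showed clearly; two of the four edge readings were unclear. The nominal figure is 150 mm.
- The dowel looks short and the punch is up. I did not measure how deep the dowel went.
- The dog has tipped over to the +x side.
- The handle was still at about 6.10 rad after release, and the gripper was clear of everything.
- I did not re-check the other things on the bench at the end. No move was meant to touch them, and I felt no unexpected contact.

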